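# Fetch the covered medal plate from the coin drawer and present it

## Robot

A 7-joint arm with a two-finger parallel gripper is mounted at the origin on the work surface. World frame = base frame: x ahead of the robot, y to its left, z up, the work surface at z = 0. Lengths are in mm, angles in rad, forces in N, time in s.
With the tool pointing down it reaches from about 400 to 875 mm from the base axis. Payload 4.4 kg.
Tool frame: the origin (TCP) lies at the very end of the fingers, on their centre line; the grasp point (between the pads) lies 19 mm behind it (grip_depth is the distance from the TCP to the grasp point, in mm); z points along the fingers, y is the direction in which the jaws open and shut (so a half turn about z gives the same grasp; the last joint's range is limited). The gripper opens to 85 mm and grips with 20 to 120 N. Pads are 22 mm wide; open, the fingers measure 114 mm over their backs; the gripper's body (76 mm by 85 mm) begins 54 mm behind the grasp point. The pads swing forward as they close: fully open they stand 13 mm farther back than shut.
Start: joints at [-1.265, 0.628, 0.038, 1.517, -0.027, 0.996, -0.02], TCP at [236.118, 605.612, 231.313] pointing down, gripper open.
Joint ranges: [-3.06, 3.06], [-0.37, 2.12], [-1.25, 1.32], [0.18, 2.47], [-1.1, 4.24], [0.23, 1.98], [-2.94, 2.94]. Speed limits (rad/s): [2.57, 2.57, 3.14, 3.14, 3.14, 3.14, 3.14].

## Interface

Orientations are given as [roll, pitch, yaw] about the fixed x, y, z axes, in that order (R = Rz(yaw) Ry(pitch) Rx(roll)).
In Python, from cell import read_state, get_image, finish_job, recognise, outline_of, grip_depth gives the robot as it stands. The module is installed in compiled form; this text tells all that it offers.
- The arm moves only by the tool send_rows, never from a script. Its argument "rows" is a list of rows, each a list of 5 numbers: the gripper command: -1 is shut, 1 is fully open, values between are in proportion, then the shift along the tool's x, y, z in m, then the turn about the tool's z in rad. In form: [[claw, tx, ty, tz, roll], ...]. A call has 1 to 12 rows; each row shifts and turns the pose as measured when the row begins, along the tool's axes as they then stand; what a row does not reach is not made up. A row lasts 1/12 s, in which the tool goes at most 41.7 mm and 7.16 degrees, less where a joint would pass 70% of its speed; a pose out of reach is approached as far as the arm can. A call with a gripper value outside its range is refused whole. The fingers move at their own pace and stop on an object; the grip force is fixed at half the most. Time passes only in rows, so rows that do not move let the fingers close. It gives the time, the measured TCP pose, the force and the opening at its end, in the units of the state.
- read_state(): the state, without advancing time (a new reading comes with each control period).
- get_image(name): name is "scene" or "top" or "wrist"; returns a dict with "image" (420x560x3 uint8, blue, green, red), "z_map" (420x560 float32, mm along the optical axis (not along the pixel's ray), 0 where there is no reading), "K" (3x3 intrinsics, pixels), "R" (3x3) and "t" (3): a world point X has camera coordinates R X + t; the wrist camera has in their place "tool_from_camera" (4x4, takes a point from camera to tool coordinates, whose origin is the TCP and whose axes are the flange's). Camera axes: x right, y down, z forward; pixel columns grow to the right and rows downward; lengths in mm; the calibration is good to about 2 mm. A picture is of the moment at which its call begins: read the wrist's pose just before it.
- finish_job(): hands the job in, once; it reports no verdict.
Trained networks look in a picture, given as the dict that the camera call returned (one of the last four; its "shot" number tells which), for a name from the list of things; names that differ only in an ending like _2 or _b are one class to them, and where a whole thing is asked for, a point or a joint stands for the part that bears it (a point fixed in the world has none). Each returns a list of dicts, best first, with "score" (0 to 1); they miss things now and then, are a little off and sometimes report something else, mostly with a low value. They report only what shows in the picture. A call takes as long as a camera call.
- recognise(picture, query): "box" ([left, top, right, bottom] in pixels, round what is visible of it).
- outline_of(picture, query): "mask" (420x560 bool, what is visible of it) and "box" ([left, top, right, bottom] in pixels, round what is visible of it).
The state is a dict: "clock": time; "qpos": joint angles; "qd": joint speeds; "tau": joint torques, N m; "eef_pos": TCP position; "tool_rot": TCP orientation; "force": force on the tool from outside, world axes, zero at the start; "torque": the same for the moment, N m; "width": finger opening in mm.
Only numpy, scipy, OpenCV 4.12 (cv2) and the standard library are available. Lean on these libraries where they do the work, as an engineer would, in place of code of your own. Each camera call takes 0.05 s, during which the arm holds its last target.

## Task

Pull the drawer of the coin cabinet out to its stop, lift the cover flap inside it until it stands open, upright or a little beyond, and draw out the medal plate that stands hidden beneath. Present the plate: hold it upright in the gripper over the middle of the viewing pad, about 10 cm above it, turned so that its broad faces run parallel to the pad's long sides, and finish while still holding it still there. Leave the drawer and the flap open and do not disturb the other things.

Things in the scene. Friction and masses are not known exactly. Their poses are not given: they have to be found in the camera images.
- cabinet: low dark wooden coin cabinet, 220 deep (x) x 280 wide (y) x 138 mm high, fixed to the counter. Origin: foot of the middle of its front face (the body reaches 220 mm from there along its x, 140 mm to either side). Its -x axis points out of its front, the way its single drawer opens, z up. The cabinet turns a little from start to start; everything on the drawer is square to it.
- drawer (a joint): how far the drawer is pulled out along the cabinet's -x, m: 0 shut (at the start), 0.15 at its stop. About 7 N of friction; stays where left. Its front panel, 12 mm thick, stands before the cabinet's face, its top edge 126 mm above the counter.
- drawer_handle (a point): middle of the drawer's steel bar handle, on the bar's axis: round bar 12 mm thick, 120 mm long along the cabinet's y, 38 mm in front of the panel (32 mm free gap behind it), 108 mm above the counter, 30 mm below the cabinet's top; free above, so it can be pinched from above across the bar. Moves with the drawer.
- flap (a joint): angle of the dark grey cover flap in the drawer, rad: 0 shut (level), grows as its near edge is lifted, 1.57 upright, 1.9 at its stop, leaning towards the cabinet. Stiff hinge: stays where left; about 1 N at the tab lifts it. Shut at the start, inside the shut drawer; with the drawer at its stop, flap and hinge are clear of the cabinet.
- flap_tab (a point): point in the flap's steel pull tab, 16 mm above the flap's upper face (114 mm above the counter when shut). The tab, near the flap's near (-x) edge, is a block 12 mm thick along the cabinet's y, 22 mm along x, standing 26 mm above the flap; its middle is 18 mm from the near edge. Pinched across its 12 mm, it can pivot between the fingers, so the hand may stay pointing down while the flap turns.
- flap_hinge (a point): middle of the flap's hinge line, along the cabinet's y at the flap's far (+x) edge, level with its underside, 92 mm above the counter. The flap is 110 mm long (x), 117 wide (y), 6 thick. Shut, flap_tab is 92 mm towards the cabinet's -x and 22 mm above this line; with the flap upright the tab lies on its far side, facing the cabinet. Moves with the drawer.
- plate: medal plate: aluminium, 70 long (x), 10 thick (y), 66 mm high (z), about 0.12 kg, 38 mm gold medal low on both faces. Origin: centre of lower edge. Starts upright in a slot under the shut flap, length along the cabinet's x, top 86 mm above the counter, middle 62 mm nearer than the hinge line. Slot 20 mm deep: upper 46 mm free, 50 mm room each side in y. Moves with the drawer.
- pad: fixed dark viewing pad with a grey middle, flat on the counter: 120 mm (its x) x 180 mm (its y, the long sides) x 6 mm. Origin: centre of its underside; z up.
- coin_stack: bystander: stack of gold coins, 33 mm across, 30 mm high, origin at centre of underside
- coin_tube: bystander: upright white capped coin tube, 36 mm across, 85 mm high, origin at centre of underside
- loupe: bystander: black round loupe lying flat, 38 mm across, 27 mm high, origin at centre of underside
- tweezers: bystander: steel tweezers lying flat, 110 mm long (x), 6 mm high, origin at the middle of the underside
- ring_cone: bystander: wooden ring cone, foot 52 mm across, 80 mm high, origin at centre of underside
- coin_case: bystander: flat white coin case, 60 x 60 x 14 mm, lying left of the cabinet, origin at centre of underside

How it is judged (in metres and radians):
On the way, in this order (a step that is already met when the one before it is completed fails the run):
1. the drawer is out to its stop (value of joint drawer above 0.14 m), for 0.2 s.
2. the flap stands open with the drawer out (value of joint drawer above 0.12 m and value of joint flap above 1.35 rad), for 0.2 s.
3. the plate is drawn up clear of the drawer, in the gripper, with drawer and flap open (all of step 2 and height (world z) of plate above 0.13 m and contact force between the fingers and plate above 0.5 N), for 0.2 s.
At the end, for the whole second after the job is handed in: Plate held at rest in the gripper, upright within 11 degrees, within 40 mm of the pad's centre seen from above, lower edge 60 to 180 mm above the counter, length parallel to the pad's long sides within 11 degrees; drawer 0.12 m or more out, flap at 1.35 rad or more; ends holding (all of step 2 and horizontal distance between plate and pad below 0.04 m and height (world z) of plate between 0.06 and 0.18 m and angle between plate's own z axis and vertical below 0.2 rad and angle between the x axis of plate and the y axis of pad, either way round below 0.2 rad and linear speed of plate below 0.03 m/s and contact force between the fingers and plate above 0.5 N); the arm keeps its last pose, push and grip.
It fails at once if a bystander is moved by more than 50 mm or knocked over (distance of any of coin_stack, coin_tube, loupe, tweezers, ring_cone, coin_case from where it was at the start of the episode above 0.05 m or angle between any of coin_stack, coin_tube, loupe, ring_cone's own z axis and vertical above 0.6 rad).
It also fails if it takes over 67 s, if anything falls off the work surface, if the arm or the gripper's body presses on something with over 40 N, if the wrist force passes 120 N, or if a joint passes its speed limit or range.

## Working session

There is one attempt and no reset: what is moved stays moved. The work goes in short steps, Python scripts to look and compute and a tool call to move; the robot and the scene stay as the last step left them, time stands still between calls to the robot, and variables do not carry over. Pictures are saved under pics/ and viewed, and the job is handed in when it is done.

Besides the shell and the picture viewer there is one more tool, called as name([rows], argument=value, ...), one row to a line, values as JSON. send_rows: Moves the arm, as the interface text tells. Its arguments: {"type":"object","properties":{"rows":{"type":"array"}},"required":["rows"]}

```bash
mkdir -p pics
cat > h.py <<'E'
import numpy as np, cv2
from cell import *
from scipy.spatial.transform import Rotation as Rot
def world(p,mask):
    v,u=np.nonzero(mask&(p["z_map"]>0)); z=p["z_map"][v,u]
    K=p["K"]; c=np.stack([(u-K[0,2])*z/K[0,0],(v-K[1,2])*z/K[1,1],z],1)
    if "R" in p: return (c-np.array(p["t"]).ravel())@np.array(p["R"])
    s=p["_s"]; T=p["tool_from_camera"]; q=c@T[:3,:3].T+T[:3,3]
    return q@Rot.from_euler('xyz',s["tool_rot"]).as_matrix().T+np.array(s["eef_pos"])
def shot(n,f=None):
    s=read_state(); p=get_image(n); p["_s"]=s
    if f: cv2.imwrite("pics/"+f+".png",p["image"])
    return p
E
python3 - <<'E'
from h import *
s=read_state(); print(s, grip_depth if not callable(grip_depth) else grip_depth())
for n in("scene","top"):
    p=shot(n,n+"0")
    for q in ["cabinet","drawer_handle","pad","coin_stack","coin_tube","loupe","tweezers","ring_cone","coin_case"]:
        r=outline_of(p,q)
        if r:
            w=world(p,r[0]["mask"]); print(n,q,round(r[0]["score"],2),np.round(r[0]["box"]),np.median(w,0).round(),np.percentile(w,2,0).round(),np.percentile(w,98,0).round())
E
```

```text
{'clock': 0.0, 'qpos': array([-1.2648107 ,  0.6293618 ,  0.03839533,  1.5183651 , -0.02704073,
        0.99629586, -0.01998792]), 'qd': array([ 8.37413230e-04,  7.72786224e-04, -9.20637892e-06,  2.32302079e-05,
        1.24239357e-03, -5.85202267e-04, -1.17367876e-03]), 'tau': array([ 4.38646466e-04, -5.63431621e+01,  1.22656748e+00, -1.93458509e+01,
        1.09482018e-02,  1.01734136e-02, -4.72667708e-06]), 'eef_pos': array([235.84102202, 605.03417766, 230.37899396]), 'tool_rot': array([-3.13967826e+00, -3.55164923e-05,  2.76983468e+00]), 'force': array([-1.00197667, -0.12712219,  0.20338689]), 'torque': array([-0.07356939,  0.01727046, -0.02640303]), 'width': 85.49644926047154} 18.700000000000003
scene cabinet 0.76 [181. 213. 299. 326.] [ 793. -159.  135.] [ 627. -296.   16.] [880. -26. 140.]
scene drawer_handle 0.61 [231. 215. 297. 233.] [ 612. -153.  111.] [ 539. -238.   -4.] [656. -67. 134.]
scene pad 0.74 [388. 217. 453. 252.] [507. 331.   4.] [440. 244.  -1.] [569. 418.  10.]
scene coin_tube 0.79 [422. 274. 442. 293.] [694. 352.  60.] [672. 339.   6.] [702. 370.  86.]
scene tweezers 0.51 [195. 149. 223. 165.] [ 343. -392.    2.] [ 313. -439.   -7.] [ 381. -355.    9.]
scene ring_cone 0.75 [143. 192. 160. 215.] [ 575. -522.   12.] [ 549. -547.    2.] [ 591. -505.   71.]
scene coin_case 0.96 [335. 263. 359. 286.] [679. 128.  11.] [645.  99.  -2.] [709. 156.  17.]
top coin_stack 0.67 [210. 286. 225. 304.] [378.  92.  26.] [361.  75.  19.] [395. 109.  31.]
top coin_tube 0.76 [100. 168. 119. 184.] [682. 351.  74.] [669. 341.   5.] [702. 372.  88.]
top loupe 0.6 [211. 288. 226. 303.] [378.  92.  26.] [362.  75.  20.] [393. 107.  31.]
top tweezers 0.61 [392. 288. 427. 316.] [ 349. -394.    4.] [ 315. -436.   -4.] [ 383. -353.    9.]
top coin_case 0.85 [189. 166. 215. 192.] [678. 131.  14.] [647. 101.   1.] [711. 162.  19.]
```

View pics/top0.png

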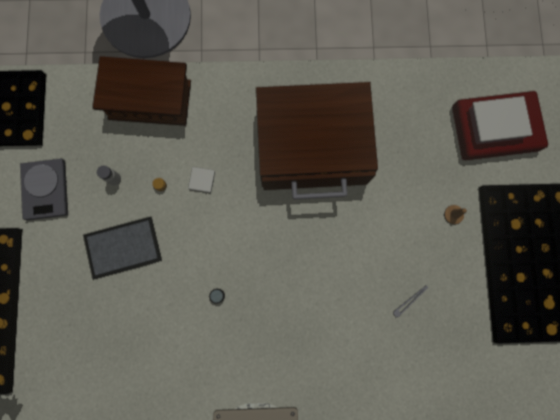

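View pics/scene0.png

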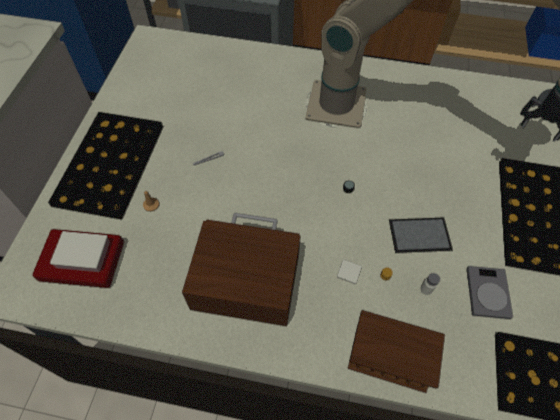

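Run:
```python
from h import *
p=shot("top"); im=p["image"]
full=world(p,np.ones((420,560),bool)); v,u=np.nonzero(p["z_map"]>0)
sel=(u>245)&(u<390)&(v>70)&(v<205)
t=full[sel&(full[:,2]>125)&(full[:,2]<150)]
def rect(w,n):
    r=cv2.minAreaRect(w[:,:2].astype(np.float32)); print(n,r,np.median(w[:,2]),len(w)); print(cv2.boxPoints(r).round())
rect(t,"cabtop")
h=full[sel&(v>178)&(full[:,2]>85)&(full[:,2]<125)]; rect(h,"handle"); 
hh=h[h[:,0]<np.percentile(h[:,0],50)]
# pad by outline
for q in ["pad","cabinet","drawer_handle"]:
  for r in outline_of(p,q)[:3]:
    print(q,r["score"],r["box"]); w=world(p,r["mask"])
    if q=="pad": w=w[np.abs(w[:,2])<20]
    rect(w,q)
cam=-np.array(p["R"]).T@np.array(p["t"]).ravel(); print(cam)
g=cv2.resize(im[150:220,270:370],None,fx=7,fy=7,interpolation=cv2.INTER_CUBIC); cv2.imwrite("pics/c1.png",g)
```

```text
cabtop ((764.068359375, -162.295166015625), (234.8333740234375, 280.7876281738281), 1.67721426486969) 137.92511602135048 10728
[[ 643.  -25.]
 [ 651. -306.]
 [ 886. -299.]
 [ 877.  -19.]]
handle ((627.5481567382812, -160.8338165283203), (271.969482421875, 52.64468765258789), 89.10079956054688) 111.48353850975927 715
[[ 599. -296.]
 [ 652. -297.]
 [ 656.  -25.]
 [ 603.  -24.]]
pad 0.65 [82.4, 217.4, 162.9, 281.9]
pad ((506.7833251953125, 335.5750732421875), (124.29175567626953, 183.8930206298828), 14.024292945861816) 6.176393233091786 3348
[[424. 410.]
 [469. 231.]
 [589. 261.]
 [545. 440.]]
cabinet 0.84 [254.5, 78.1, 375.4, 200.9]
cabinet ((765.1508178710938, -155.07229614257812), (316.8795166015625, 333.782470703125), 83.73008728027344) 137.5271409806406 12170
[[ 582. -294.]
 [ 914. -331.]
 [ 948.  -16.]
 [ 617.   21.]]
drawer_handle 0.67 [260.2, 169.0, 378.4, 201.7]
drawer_handle ((639.6163940429688, -174.2241973876953), (72.04010772705078, 291.6584777832031), 2.071760416030884) 111.12525744792825 1918
[[ 598.  -30.]
 [ 609. -321.]
 [ 681. -319.]
 [ 670.  -27.]]
[ 404.22674905  -64.7485222  1222.01230712]
```

View pics/c1.png

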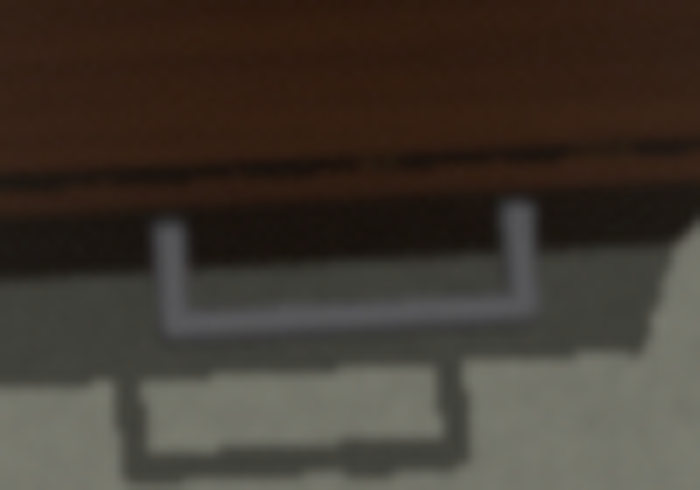

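```bash
cat >> h.py <<'E'
def onplane(p,uv,z):
    K=p["K"]; R=np.array(p["R"]); c=-R.T@np.array(p["t"]).ravel()
    d=R.T@np.linalg.inv(K)@np.array([uv[0],uv[1],1.]); return c+d*(z-c[2])/d[2]
E
python3 - <<'E'
from h import *
p=shot("top"); 
for uv,z in [((294.6,196.4),112),((345.7,194.0),112)]: print(onplane(p,uv,z))
full=world(p,np.ones((420,560),bool)); v,u=np.nonzero(p["z_map"]>0)
sel=(u>245)&(u<390)&(v>70)&(v<205)
t=full[sel&(full[:,2]>132)&(full[:,2]<145)]
for y in range(-290,-30,30):
    a=t[abs(t[:,1]-y)<4]; print(y,a[:,0].min().round(1),a[:,0].max().round(1))
for x in range(665,870,30):
    a=t[abs(t[:,0]-x)<4]; print(x,a[:,1].min().round(1),a[:,1].max().round(1))
h=full[sel&(u>296)&(u<344)&(v>190)&(full[:,2]>100)&(full[:,2]<122)]
A=np.polyfit(h[:,1],h[:,0],1);print(A,len(h),h[:,1].min(),h[:,1].max(),np.median(h[:,2]))
E
```

```text
[ 608.57534289 -107.31369207  112.        ]
[ 611.28890255 -229.73414949  112.        ]
-290 663.5 882.4
-260 662.7 879.6
-230 661.6 880.9
-200 660.2 878.3
-170 659.1 878.2
-140 659.2 877.2
-110 657.6 876.9
-80 657.3 876.8
-50 656.3 876.1
665 -302.9 -26.8
695 -302.3 -25.1
725 -301.7 -23.2
755 -301.7 -23.9
785 -300.8 -22.0
815 -300.0 -22.8
845 -299.9 -20.8
[-3.40040374e-02  6.03346293e+02] 238 -223.70304212644274 -112.83667699190087 112.5073369731009
```

```bash
cat >> h.py <<'E'
def plan(target,yaw,claw,maxstep=36.,maxrot=.115):
    """print rounded rows from the present pose to target (mm), tool down"""
    s=read_state(); pos=np.array(s["eef_pos"]); R=Rot.from_euler('xyz',s["tool_rot"])
    Rt=Rot.from_euler('xyz',[np.pi,0,yaw]); target=np.array(target,float)
    y0=s["tool_rot"][2]; dy=(yaw-y0+np.pi)%(2*np.pi)-np.pi
    n=int(max(np.ceil(np.linalg.norm(target-pos)/maxstep),np.ceil(abs(dy)/maxrot),1))
    print("clock",s["clock"],"pos",pos.round(1),"rpy",np.round(s["tool_rot"],3),"w",round(s["width"],1),"F",np.round(s["force"],1),"q",np.round(s["qpos"],2),"n",n)
    step=(target-pos)/n; out=[]
    for i in range(n):
        Rm=Rot.from_euler('xyz',[np.pi,0,y0+dy*i/n]).as_matrix()
        d=Rm.T@step/1000; out.append([claw]+[round(float(x),3) for x in d]+[round(-dy/n,3)])
    print(out)
E
python3 - <<'E'
from h import *
plan([607,-167,230],1.599,-0.2)
E
```

```text
clock 1.25 pos [236.1 605.6 231.3] rpy [ 3.142 -0.     2.77 ] w 85.7 F [ 0.2  0.5 -0.4] q [-1.26  0.63  0.04  1.52 -0.03  1.   -0.02] n 24
[[-0.2, -0.026, -0.024, 0.0, np.float64(0.049)], [-0.2, -0.027, -0.023, 0.0, np.float64(0.049)], [-0.2, -0.028, -0.022, 0.0, np.float64(0.049)], [-0.2, -0.029, -0.02, 0.0, np.float64(0.049)], [-0.2, -0.03, -0.019, 0.0, np.float64(0.049)], [-0.2, -0.031, -0.017, 0.0, np.float64(0.049)], [-0.2, -0.032, -0.016, 0.0, np.float64(0.049)], [-0.2, -0.033, -0.014, 0.0, np.float64(0.049)], [-0.2, -0.033, -0.013, 0.0, np.float64(0.049)], [-0.2, -0.034, -0.011, 0.0, np.float64(0.049)], [-0.2, -0.034, -0.009, 0.0, np.float64(0.049)], [-0.2, -0.035, -0.008, 0.0, np.float64(0.049)], [-0.2, -0.035, -0.006, 0.0, np.float64(0.049)], [-0.2, -0.035, -0.004, 0.0, np.float64(0.049)], [-0.2, -0.036, -0.002, 0.0, np.float64(0.049)], [-0.2, -0.036, -0.001, 0.0, np.float64(0.049)], [-0.2, -0.036, 0.001, 0.0, np.float64(0.049)], [-0.2, -0.036, 0.003, 0.0, np.float64(0.049)], [-0.2, -0.035, 0.005, 0.0, np.float64(0.049)], [-0.2, -0.035, 0.006, 0.0, np.float64(0.049)], [-0.2, -0.035, 0.008, 0.0, np.float64(0.049)], [-0.2, -0.034, 0.01, 0.0, np.float64(0.049)], [-0.2, -0.034, 0.011, 0.0, np.float64(0.049)], [-0.2, -0.033, 0.013, 0.0, np.float64(0.049)]]
```

send_rows([
  [-0.2,-0.026,-0.024,0,0.05],
  [-0.2,-0.027,-0.023,0,0.05],
  [-0.2,-0.028,-0.022,0,0.05],
  [-0.2,-0.029,-0.02,0,0.05],
  [-0.2,-0.03,-0.019,0,0.05],
  [-0.2,-0.031,-0.017,0,0.05],
  [-0.2,-0.032,-0.016,0,0.05],
  [-0.2,-0.033,-0.014,0,0.05],
  [-0.2,-0.033,-0.013,0,0.05],
  [-0.2,-0.034,-0.011,0,0.05],
  [-0.2,-0.034,-0.009,0,0.05],
  [-0.2,-0.035,-0.008,0,0.05],
])

```text
clock: 2.25
eef_pos: [416.2, 213.3, 228.7]
tool_rot: [3.134, -0.01, 2.16]
force: [1.1, 0.7, 0.2]
width: 34.1
```

```bash
sed -i 's/round(-dy\/n,3)/round(float(-dy\/n),3)/' h.py
python3 - <<'E'
from h import *
plan([607,-167,230],1.599,-0.2)
E
```

```text
clock 2.25 pos [416.2 213.3 228.7] rpy [ 3.134 -0.01   2.16 ] w 34.1 F [1.1 0.7 0.2] q [-0.69  0.38  0.22  2.02 -0.14  0.75  0.21] n 12
[[-0.2, -0.035, -0.004, -0.0, 0.047], [-0.2, -0.035, -0.003, -0.0, 0.047], [-0.2, -0.035, -0.001, -0.0, 0.047], [-0.2, -0.035, 0.001, -0.0, 0.047], [-0.2, -0.035, 0.002, -0.0, 0.047], [-0.2, -0.035, 0.004, -0.0, 0.047], [-0.2, -0.035, 0.006, -0.0, 0.047], [-0.2, -0.035, 0.007, -0.0, 0.047], [-0.2, -0.034, 0.009, -0.0, 0.047], [-0.2, -0.034, 0.01, -0.0, 0.047], [-0.2, -0.033, 0.012, -0.0, 0.047], [-0.2, -0.033, 0.013, -0.0, 0.047]]
```

send_rows([
  [-0.2,-0.035,-0.004,0,0.047],
  [-0.2,-0.035,-0.003,0,0.047],
  [-0.2,-0.035,-0.001,0,0.047],
  [-0.2,-0.035,0.001,0,0.047],
  [-0.2,-0.035,0.002,0,0.047],
  [-0.2,-0.035,0.004,0,0.047],
  [-0.2,-0.035,0.006,0,0.047],
  [-0.2,-0.035,0.007,0,0.047],
  [-0.2,-0.034,0.009,0,0.047],
  [-0.2,-0.034,0.01,0,0.047],
  [-0.2,-0.033,0.012,0,0.047],
  [-0.2,-0.033,0.013,0,0.047],
])

```text
clock: 3.25
eef_pos: [608.7, -186.8, 226.9]
tool_rot: [3.134, -0.017, 1.569]
force: [-0.2, -0.5, -0.4]
width: 33.8
```

Run:
```python
from h import *
plan([607,-167,150],1.599,-0.2,20)
p=shot("wrist","w1")
```

```text
clock 3.25 pos [ 608.7 -186.8  226.9] rpy [ 3.134 -0.017  1.569] w 33.8 F [-0.2 -0.5 -0.4] q [ 0.04  0.64  0.39  1.57 -0.3   0.99  0.52] n 4
[[-0.2, 0.005, -0.0, 0.019, -0.007], [-0.2, 0.005, -0.0, 0.019, -0.007], [-0.2, 0.005, -0.0, 0.019, -0.007], [-0.2, 0.005, -0.0, 0.019, -0.007]]
```

View pics/w1.png

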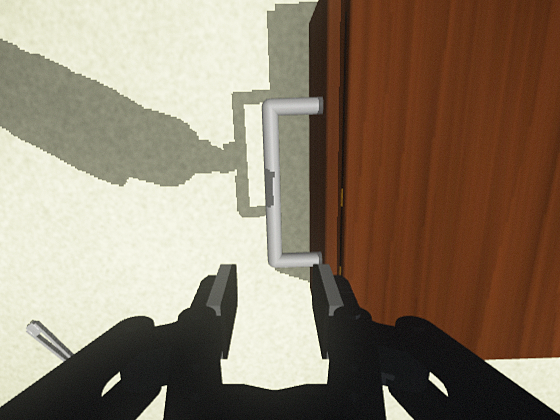

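Run:
```python
from h import *
p=shot("wrist")
m=np.zeros((420,560),bool); m[110:250,255:290]=1
w=world(p,m); w=w[(w[:,2]>95)&(w[:,2]<130)]
print(len(w),np.percentile(w,[2,50,98],axis=0).round(1)); print(np.polyfit(w[:,1],w[:,0],1))
for a in np.arange(-210,-120,20):
    k=w[abs(w[:,1]-a)<5]; print(a,len(k),k[:,0].min(),k[:,0].max(),k[:,2].max()) if len(k) else 0
m=np.zeros((420,560),bool); m[95:270,255:330]=1
w=world(p,m); w=w[(w[:,2]>100)&(w[:,2]<118)&(w[:,0]<640)];print(w[:,1].min(),w[:,1].max())
```

```text
2284 [[ 600.2 -227.2  107.9]
 [ 606.7 -173.3  112.2]
 [ 618.1 -123.7  114.1]]
[-4.91578681e-02  5.98362825e+02]
-210 179 601.5876892344266 613.5524165830388 114.50639252339236
-190 191 601.1940980563568 612.9478874747598 114.23474440931858
-170 204 600.2941485122902 612.4322441575615 114.62824539681034
-150 221 599.8569005212928 611.8689854705955 114.96177967794411
-130 235 599.1176160312458 610.7248467072887 114.57376070863887
-234.19823304395936 -111.97390567383205
```

send_rows([
  [-0.2,0.004,0,0.018,-0.008],
  [-0.2,0.004,0,0.018,-0.008],
  [-0.2,0.004,0,0.018,-0.008],
  [-0.2,0.004,0,0.018,-0.008],
  [-0.2,0,0,0,0],
  [-0.2,0,0,0,0],
])

```text
clock: 3.85
eef_pos: [610.4, -179.3, 153.4]
tool_rot: [3.129, -0.008, 1.592]
force: [0.1, 0.1, 0.4]
width: 34.1
```

Run:
```python
from h import *
plan([605,-170,89],1.599,-0.2,15)
```

```text
clock 3.85 pos [ 610.4 -179.3  153.4] rpy [ 3.129 -0.008  1.592] w 34.1 F [0.1 0.1 0.4] q [ 0.04  0.72  0.35  1.65 -0.33  0.82  0.55] n 5
[[-0.2, 0.002, -0.001, 0.013, -0.001], [-0.2, 0.002, -0.001, 0.013, -0.001], [-0.2, 0.002, -0.001, 0.013, -0.001], [-0.2, 0.002, -0.001, 0.013, -0.001], [-0.2, 0.002, -0.001, 0.013, -0.001]]
```

send_rows([
  [-0.2,0.004,-0.003,0.004,0],
  [-0.2,0.003,-0.003,0.004,0],
  [-0.2,0.001,0,0.01,0],
  [-0.2,0.001,0,0.01,0],
])

```text
clock: 4.18
eef_pos: [606.9, -170.5, 128.7]
tool_rot: [3.121, -0.005, 1.592]
force: [0.3, -0.0, 0.6]
width: 34.1
```

Run:
```python
from h import *
plan([605,-170,89],1.599,-0.2,15)
```

```text
clock 4.1833 pos [ 606.9 -170.5  128.7] rpy [ 3.121 -0.005  1.592] w 34.1 F [ 0.3 -0.   0.6] q [ 0.04  0.74  0.33  1.69 -0.34  0.75  0.56] n 3
[[-0.2, 0.0, -0.001, 0.013, -0.002], [-0.2, 0.0, -0.001, 0.013, -0.002], [-0.2, 0.0, -0.001, 0.013, -0.002]]
```

send_rows([
  [-0.2,0,-0.001,0.014,0],
  [-0.2,0,-0.001,0.014,0],
  [-0.2,0,-0.001,0.012,0],
  [-1,0,0,0,0],
  [-1,0,0,0,0],
  [-1,0,0,0,0],
  [-1,0,0,0,0],
  [-1,0,0,0,0],
])

```text
clock: 4.85
eef_pos: [606.7, -169.4, 85.3]
tool_rot: [3.117, -0.004, 1.594]
force: [1.1, -0.6, -4.6]
width: 10.1
```

send_rows([
  [-1,0,-0.008,0,0],
  [-1,0,-0.014,0,0],
  [-1,0,-0.015,0,0],
  [-1,0,-0.015,0,0],
  [-1,0,-0.015,0,0],
  [-1,0,-0.015,0,0],
])

```text
clock: 5.35
eef_pos: [546.6, -171.4, 85.3]
tool_rot: [3.073, 0.008, 1.6]
force: [7.3, 0.8, -6.0]
width: 10.1
```

send_rows([
  [-1,0,-0.03,0,0],
  [-1,0,-0.03,0,0],
  [-1,0,-0.028,0,0],
  [-1,0,0,0,0],
])

```text
clock: 5.68
eef_pos: [472.7, -173.5, 85.9]
tool_rot: [3.039, 0.016, 1.604]
force: [-6.3, -4.7, -18.0]
width: 10.2
```

send_rows([
  [-1,0,-0.025,-0.002,0],
  [-1,0,-0.012,-0.002,0],
])

```text
clock: 5.85
eef_pos: [460.3, -174.6, 90.0]
tool_rot: [3.001, 0.023, 1.612]
force: [44.3, -4.2, -31.1]
width: 9.9
```

send_rows([
  [-1,0,0,0,0],
  [-1,0,0,0,0],
])

```text
clock: 6.02
eef_pos: [463.0, -174.3, 90.7]
tool_rot: [2.998, 0.022, 1.612]
force: [-0.3, -0.5, -10.0]
width: 9.8
```

Run:
```python
from h import *
p=shot("top","top1"); plan([460,-174,150],1.6,-1)
cv2.imwrite("pics/top1c.png",cv2.resize(p["image"][130:290,240:400],None,fx=3.7,fy=3.7,interpolation=cv2.INTER_CUBIC))
```

```text
clock 6.0667 pos [ 463.  -174.4   90.7] rpy [2.998 0.022 1.612] w 9.5 F [ 3.   1.2 -6.9] q [ 0.21  0.61  0.17  2.2  -0.6   0.23  0.96] n 2
[[-1, 0.0, -0.002, -0.03, 0.006], [-1, 0.0, -0.002, -0.03, 0.006]]
```

View pics/top1c.png

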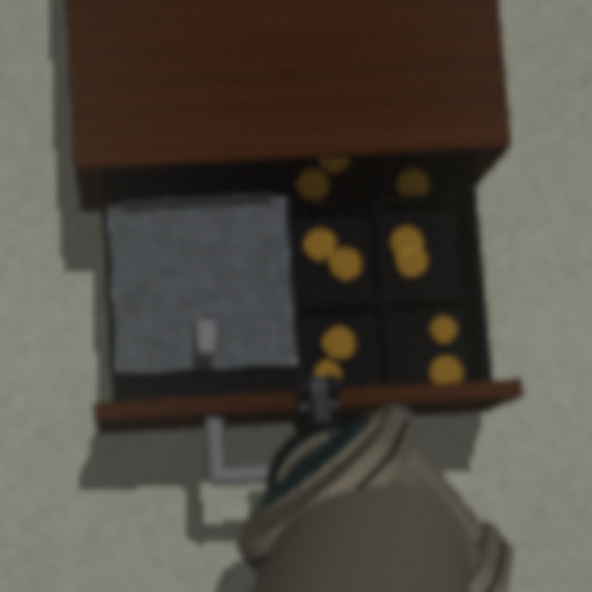

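Run:
```python
from h import *
p=shot("top")
print(onplane(p,(240+228/3.7,130+472/3.7),112))
for a,b in((205,322),(203,338)):print("tab",onplane(p,(240+a/3.7,130+b/3.7),122))
r=recognise(p,"flap_tab");print(r[:2])
r=outline_of(p,"flap")
for k in r[:2]:
    w=world(p,k["mask"]); print(k["score"],k["box"],np.percentile(w,[3,50,97],axis=0).round(1))
```

```text
[ 462.87522592 -119.1951961   112.        ]
tab [ 557.48469317 -107.28613234  122.        ]
tab [ 547.29010295 -105.69722976  122.        ]
[{'box': [267.7, 182.0, 322.6, 233.2], 'score': 0.67}, {'box': [262.1, 170.4, 380.6, 259.1], 'score': 0.25}]
0.98 [268.0, 183.2, 320.8, 234.0] [[ 533.1 -159.8   93.6]
 [ 586.1 -104.    98. ]
 [ 639.7  -49.5  103.6]]
```

send_rows([
  [-0.2,0,0,0,0],
  [-0.2,0,0,0,0],
  [-0.2,0,0,0,0],
  [-0.2,0,0,-0.02,0],
  [-0.2,0,0,-0.03,0],
  [-0.2,0,0,-0.035,0],
])

```text
clock: 6.72
eef_pos: [445.2, -172.8, 172.9]
tool_rot: [3.01, 0.018, 1.611]
force: [0.8, 0.6, 0.0]
width: 34.0
```

Run:
```python
from h import *
plan([545,-106,230],0.028,0)
p=shot("wrist","w2")
m=np.ones((420,560),bool)
```

```text
clock 6.7167 pos [ 445.2 -172.8  172.9] rpy [3.01  0.018 1.611] w 34.0 F [0.8 0.6 0. ] q [ 0.05  0.45  0.39  2.17 -0.48  0.46  0.86] n 14
[[0, 0.004, 0.007, -0.004, 0.113], [0, 0.005, 0.007, -0.004, 0.113], [0, 0.006, 0.006, -0.004, 0.113], [0, 0.007, 0.005, -0.004, 0.113], [0, 0.007, 0.005, -0.004, 0.113], [0, 0.008, 0.004, -0.004, 0.113], [0, 0.008, 0.003, -0.004, 0.113], [0, 0.008, 0.002, -0.004, 0.113], [0, 0.009, 0.001, -0.004, 0.113], [0, 0.009, 0.0, -0.004, 0.113], [0, 0.009, -0.001, -0.004, 0.113], [0, 0.008, -0.002, -0.004, 0.113], [0, 0.008, -0.003, -0.004, 0.113], [0, 0.008, -0.004, -0.004, 0.113]]
```

View pics/w2.png

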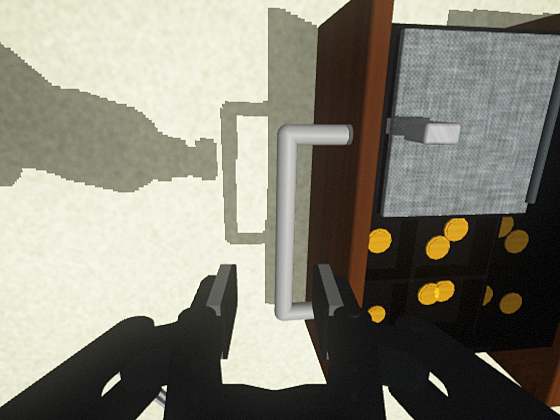

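Run:
```python
from h import *
p=shot("wrist")
def reg(a,b,c,d,zlo,zhi,n):
    m=np.zeros((420,560),bool); m[b:d,a:c]=1
    w=world(p,m); w=w[(w[:,2]>zlo)&(w[:,2]<zhi)]; print(n,len(w),np.percentile(w,[1,50,99],axis=0).round(1).tolist()); return w
reg(420,115,470,150,113,140,"tabtop")
w=reg(270,130,310,310,100,125,"bar"); print(np.polyfit(w[:,1],w[:,0],1))
reg(395,30,520,215,90,110,"flap")
w=reg(320,20,390,340,118,136,"panel"); print(np.polyfit(w[:,1],w[:,0],1))
```

```text
tabtop 621 [[536.0, -114.8, 114.3], [545.6, -108.3, 123.0], [555.0, -102.8, 124.6]]
bar 3851 [[451.6, -233.2, 106.7], [458.6, -167.8, 112.3], [480.2, -113.0, 114.3]]
[-5.49134654e-02  4.50375629e+02]
flap 21826 [[529.8, -169.2, 91.1], [579.1, -102.1, 97.2], [634.3, -51.1, 99.1]]
panel 5969 [[493.5, -207.5, 118.5], [499.7, -117.9, 124.9], [508.0, -56.1, 126.5]]
[-3.18531680e-02  4.96022947e+02]
```

send_rows([
  [0,0.004,0.007,-0.004,0.113],
  [0,0.005,0.007,-0.004,0.113],
  [0,0.006,0.006,-0.004,0.113],
  [0,0.007,0.005,-0.004,0.113],
  [0,0.007,0.005,-0.004,0.113],
  [0,0.008,0.004,-0.004,0.113],
  [0,0.008,0.003,-0.004,0.113],
  [0,0.008,0.002,-0.004,0.113],
  [0,0.009,0.001,-0.004,0.113],
  [0,0.009,0,-0.004,0.113],
])

```text
clock: 7.65
eef_pos: [511.1, -127.0, 229.3]
tool_rot: [3.07, -0.123, 0.429]
force: [0.2, -0.0, -0.3]
width: 43.3
```

```bash
cat >> h.py <<'E'
def tz():
    s=read_state(); print("tz",Rot.from_euler('xyz',s["tool_rot"]).as_matrix()[:,2].round(3),"tx",Rot.from_euler('xyz',s["tool_rot"]).as_matrix()[:,0].round(3),"pos",np.round(s["eef_pos"],1),"rpy",np.round(s["tool_rot"],3),"q",np.round(s["qpos"],2),"t",s["clock"],"w",round(s["width"],1),"F",np.round(s["force"],1))
E
python3 - <<'E'
from h import *
tz(); plan([545,-106,230],0.028,0)
E
```

```text
tz [ 0.141 -0.014 -0.99 ] tx [0.903 0.413 0.123] pos [ 511.1 -127.   229.3] rpy [ 3.07  -0.123  0.429] q [-0.38  0.52  0.86  2.01 -0.66  0.75 -0.28] t 7.65 w 43.3 F [ 0.2 -0.  -0.3]
clock 7.65 pos [ 511.1 -127.   229.3] rpy [ 3.07  -0.123  0.429] w 43.3 F [ 0.2 -0.  -0.3] q [-0.38  0.52  0.86  2.01 -0.66  0.75 -0.28] n 4
[[0, 0.01, -0.001, -0.0, 0.1], [0, 0.01, -0.002, -0.0, 0.1], [0, 0.009, -0.003, -0.0, 0.1], [0, 0.009, -0.004, -0.0, 0.1]]
```

send_rows([
  [0,0.01,-0.003,-0.001,0.1],
  [0,0.01,-0.004,-0.001,0.1],
  [0,0.01,-0.005,-0.001,0.1],
  [0,0.01,-0.005,-0.001,0.1],
  [0,0,0,0,0],
])

```text
clock: 8.07
eef_pos: [545.2, -97.6, 237.3]
tool_rot: [3.128, -0.141, 0.003]
force: [1.1, 0.1, 0.4]
width: 42.5
```

Run:
```python
from h import *
tz()
```

```text
tz [ 0.14  -0.014 -0.99 ] tx [0.99  0.003 0.14 ] pos [545.2 -97.6 237.3] rpy [ 3.128e+00 -1.410e-01  3.000e-03] q [-0.5   0.6   1.    1.93 -0.74  0.85 -0.7 ] t 8.0667 w 42.5 F [1.1 0.1 0.4]
```

Run:
```python
from h import *
p=shot("wrist","w3"); print(p["tool_from_camera"].round(2))
plan([615,-205,160],0.028,-1,34)
m=np.zeros((420,560),bool); m[::8,::8]=1
w=world(p,np.ones((420,560),bool))
# lintel: points near x 640..670
for y in (-220,-200,-180,-100,-60):
    k=w[(abs(w[:,1]-y)<3)&(w[:,0]>600)&(w[:,0]<680)]
    print(y,[ (x,k[abs(k[:,0]-x)<2.5][:,2].round().astype(int).tolist()[:3]) for x in range(600,680,6)])
```

```text
[[  -0.     -0.96   -0.29   73.24]
 [   1.     -0.      0.      0.68]
 [  -0.     -0.29    0.96 -141.88]
 [   0.      0.      0.      1.  ]]
clock 8.1167 pos [543.8 -98.4 237. ] rpy [ 3.127 -0.139  0.006] w 42.7 F [-1.3 -0.7  0.3] q [-0.5   0.6   1.    1.93 -0.74  0.85 -0.7 ] n 5
[[-1, 0.014, 0.021, 0.015, -0.004], [-1, 0.014, 0.021, 0.015, -0.004], [-1, 0.014, 0.022, 0.015, -0.004], [-1, 0.014, 0.022, 0.015, -0.004], [-1, 0.014, 0.022, 0.015, -0.004]]
-220 [(600, [59, 59, 59]), (606, [60, 59, 59]), (612, [59, 59, 58]), (618, [59, 60, 58]), (624, [59, 58, 59]), (630, [60, 60, 59]), (636, [76, 76, 75]), (642, [59, 59, 60]), (648, [59, 59, 59]), (654, [60, 60, 59]), (660, [137, 138, 137]), (666, [138, 138, 137]), (672, [137, 139, 137]), (678, [138, 138, 138])]
-200 [(600, [61, 62, 62]), (606, [62, 60, 61]), (612, [62, 63, 61]), (618, [61, 60, 58]), (624, [59, 58, 59]), (630, [60, 59, 59]), (636, [75, 76, 77]), (642, [60, 59, 58]), (648, [59, 59, 60]), (654, [135, 133, 60]), (660, [138, 138, 138]), (666, [137, 138, 137]), (672, [137, 137, 138]), (678, [138, 138, 138])]
-180 [(600, [58, 
[... 229 characters left out ...]
6, [138, 137, 138]), (672, [139, 137, 138]), (678, [138, 138, 138])]
-100 [(600, [96, 96, 98]), (606, [98, 97, 96]), (612, [98, 98, 96]), (618, [98, 98, 98]), (624, [98, 96, 96]), (630, [97, 98, 97]), (636, [100, 99, 100]), (642, [91, 92, 90]), (648, [91, 91, 92]), (654, [137, 137, 137]), (660, [139, 137, 137]), (666, [138, 138, 138]), (672, [138, 137, 137]), (678, [139, 138, 137])]
-60 [(600, [96, 98, 97]), (606, [96, 97, 97]), (612, [98, 97, 97]), (618, [97, 98, 97]), (624, [98, 98, 96]), (630, [99, 99, 98]), (636, [99, 98, 100]), (642, [92, 90, 90]), (648, [92, 92, 92]), (654, [137, 137, 137]), (660, [139, 137, 138]), (666, [138, 138, 138]), (672, [138, 137, 137]), (678, [137, 137, 138])]
```

View pics/w3.png

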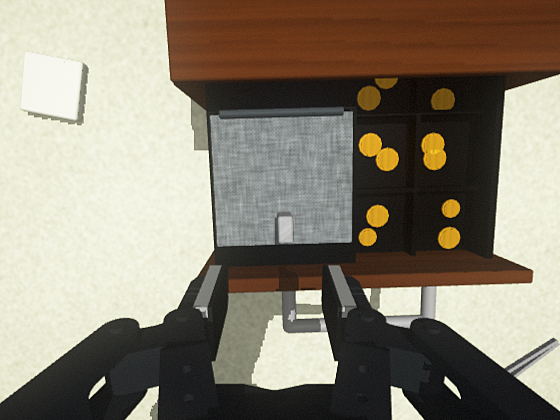

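```bash
python3 - <<'E'
s=open('h.py').read()
s=s.replace("Rm=Rot.from_euler('xyz',[np.pi,0,y0+dy*i/n]).as_matrix()","Rm=(R*Rot.from_euler('z',-dy*i/n)).as_matrix()")
open('h.py','w').write(s)
E
python3 - <<'E'
from h import *
plan([625,-205,150],0.028,-1,34)
E
```

```text
clock 8.1167 pos [543.8 -98.4 237. ] rpy [ 3.127 -0.139  0.006] w 42.7 F [-1.3 -0.7  0.3] q [-0.5   0.6   1.    1.93 -0.74  0.85 -0.7 ] n 5
[[-1, 0.014, 0.021, 0.02, -0.004], [-1, 0.013, 0.021, 0.02, -0.004], [-1, 0.013, 0.021, 0.02, -0.004], [-1, 0.013, 0.021, 0.02, -0.004], [-1, 0.013, 0.021, 0.02, -0.004]]
```

send_rows([
  [-1,0.014,0.021,0.018,0],
  [-1,0.014,0.021,0.018,-0.01],
  [-1,0.014,0.021,0.018,-0.01],
  [-1,0.013,0.021,0.018,0],
  [-1,0.013,0.021,0.018,0],
  [-1,0,0,0,0],
])

```text
clock: 8.62
eef_pos: [623.1, -206.5, 153.4]
tool_rot: [3.126, -0.135, 0.047]
force: [-0.4, -0.2, 0.8]
width: 0.0
```

Run:
```python
from h import *
tz(); plan([637,-205,119],0.028,-1,20)
```

```text
tz [ 0.135 -0.009 -0.991] tx [0.99  0.047 0.134] pos [ 623.1 -206.5  153.4] rpy [ 3.126 -0.135  0.047] q [-0.17  0.81  0.82  1.72 -0.86  0.85 -0.49] t 8.6167 w 0.0 F [-0.4 -0.2  0.8]
clock 8.6167 pos [ 623.1 -206.5  153.4] rpy [ 3.126 -0.135  0.047] w 0.0 F [-0.4 -0.2  0.8] q [-0.17  0.81  0.82  1.72 -0.86  0.85 -0.49] n 2
[[-1, 0.005, -0.001, 0.018, 0.01], [-1, 0.005, -0.001, 0.018, 0.01]]
```

send_rows([
  [-1,0.002,0,0.018,0.01],
  [-1,0.003,0,0.018,0.01],
  [-1,0.006,0,0,0],
  [-1,0.006,0,0,0],
])

```text
clock: 8.95
eef_pos: [640.1, -211.0, 117.3]
tool_rot: [3.129, -0.13, 0.025]
force: [0.4, 0.4, 1.0]
width: -0.2
```

Run:
```python
from h import *
tz()
```

```text
tz [ 0.13  -0.009 -0.991] tx [0.991 0.025 0.13 ] pos [ 640.1 -211.   117.3] rpy [ 3.129 -0.13   0.025] q [-0.14  0.88  0.78  1.69 -0.9   0.82 -0.5 ] t 8.95 w -0.2 F [0.4 0.4 1. ]
```

send_rows([
  [-1,0.008,0,0.001,0],
  [-1,0.008,0,0.001,0],
  [-1,0.008,0,0.001,0],
])

```text
clock: 9.2
eef_pos: [650.0, -210.8, 116.8]
tool_rot: [3.135, -0.102, 0.025]
force: [-25.6, 0.8, 12.1]
width: -0.2
```

send_rows([
  [-1,0.007,0,0,0],
  [-1,0.007,0,0,0],
  [-1,0.007,0,0,0],
])

```text
clock: 9.45
eef_pos: [649.3, -210.7, 117.2]
tool_rot: [-3.138, -0.06, 0.021]
force: [-16.8, 1.7, 6.3]
width: -0.2
```

send_rows([
  [-1,0.008,0,0,0],
  [-1,0.007,0,0,0],
  [-1,0.007,0,0,0],
  [-1,0.007,0,0,0],
])

```text
clock: 9.78
eef_pos: [648.5, -210.3, 117.8]
tool_rot: [-3.126, -0.001, 0.015]
force: [-17.2, 1.6, 7.0]
width: 0.0
```

send_rows([
  [0,-0.015,0,0,0],
  [0,-0.02,-0.01,-0.02,0],
  [0,-0.025,-0.02,-0.025,0],
  [0,-0.025,-0.025,-0.025,0],
  [0,-0.025,-0.025,-0.025,0],
  [0,0,0,0,0],
])

```text
clock: 10.28
eef_pos: [535.8, -132.8, 217.2]
tool_rot: [-3.127, 0.002, 0.02]
force: [0.0, 0.7, 0.0]
width: 42.7
```

Run:
```python
from h import *
tz(); p=shot("wrist","w4")
w=world(p,np.ones((420,560),bool))
k=w[(w[:,2]>112)&(w[:,2]<128)&(abs(w[:,1]+106)<25)&(w[:,0]>530)&(w[:,0]<575)]
print(len(k),np.percentile(k,[1,50,99],axis=0).round(1))
w2=w[(w[:,2]>119)&(w[:,2]<130)&(w[:,0]<515)&(w[:,0]>470)]; print(np.polyfit(w2[:,1],w2[:,0],1),np.percentile(w2,[1,50,99],axis=0).round(1))
f=w[(w[:,2]>94)&(w[:,2]<101)&(w[:,0]>500)]; r=cv2.minAreaRect(f[:,:2].astype(np.float32)); print(r)
plan([550,-106,150],0.028,0,30)
```

```text
tz [-0.002  0.014 -1.   ] tx [ 1.     0.02  -0.002] pos [ 535.8 -132.8  217.2] rpy [-3.127e+00  2.000e-03  2.000e-02] q [-0.38  0.69  0.97  1.82 -0.69  1.01 -0.67] t 10.2833 w 42.7 F [0.  0.7 0. ]
564 [[ 534.2 -114.7  113. ]
 [ 546.2 -109.1  122.7]
 [ 555.7 -102.8  124.6]]
[-2.71551618e-02  4.99275514e+02] [[ 494.4 -303.9  119.3]
 [ 504.2 -175.8  124.9]
 [ 511.7  -39.5  126.5]]
((584.8736572265625, -169.7476806640625), (155.28521728515625, 279.8880310058594), 1.624122142791748)
clock 10.3333 pos [ 537.8 -134.3  216.3] rpy [-3.13  0.    0.02] w 42.7 F [ 0.1 -0.8  0.5] q [-0.37  0.7   0.96  1.82 -0.69  1.01 -0.67] n 3
[[0, 0.004, -0.009, 0.022, -0.003], [0, 0.004, -0.009, 0.022, -0.003], [0, 0.004, -0.009, 0.022, -0.003]]
```

View pics/w4.png

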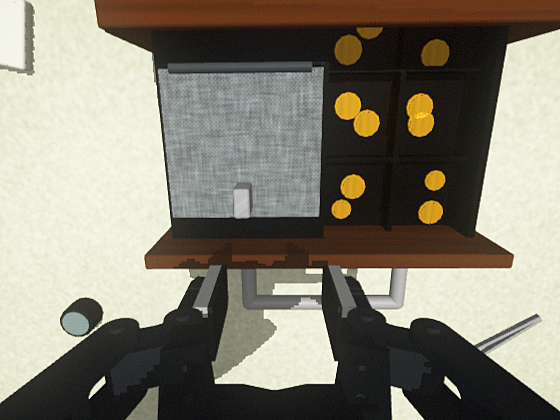

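send_rows([
  [0,0.003,-0.008,0.02,0],
  [0,0.003,-0.008,0.02,0],
  [0,0.002,-0.008,0.02,0],
  [0,0,0,0.014,0],
  [0,0,0,0.008,0],
  [0,0,0,0,0],
])

```text
clock: 10.83
eef_pos: [556.0, -109.3, 135.8]
tool_rot: [-3.135, -0.015, 0.028]
force: [0.3, 0.3, 0.5]
width: 42.6
```

Run:
```python
from h import *
tz(); plan([546,-108.5,103],0.028,0,15)
```

```text
tz [ 0.015  0.007 -1.   ] tx [0.999 0.028 0.015] pos [ 556.  -109.3  135.8] rpy [-3.135 -0.015  0.028] q [-0.36  0.8   0.86  1.87 -0.82  0.85 -0.62] t 10.8333 w 42.6 F [0.3 0.3 0.5]
clock 10.8333 pos [ 556.  -109.3  135.8] rpy [-3.135 -0.015  0.028] w 42.6 F [0.3 0.3 0.5] q [-0.36  0.8   0.86  1.87 -0.82  0.85 -0.62] n 3
[[0, -0.003, -0.0, 0.011, 0.0], [0, -0.003, -0.0, 0.011, 0.0], [0, -0.003, -0.0, 0.011, 0.0]]
```

send_rows([
  [0,-0.005,0,0.006,0],
  [0,-0.005,0,0.008,0],
  [0,-0.003,0,0.01,0],
  [0,-0.001,0,0.006,0],
  [0,0,0,0,0],
])

```text
clock: 11.25
eef_pos: [543.2, -112.4, 104.5]
tool_rot: [-3.138, -0.019, 0.027]
force: [0.3, 0.6, -0.9]
width: 42.5
```

Run:
```python
from h import *
tz(); shot("wrist","w5")
```

```text
tz [ 0.019  0.004 -1.   ] tx [0.999 0.027 0.019] pos [ 543.2 -112.4  104.5] rpy [-3.138 -0.019  0.027] q [-0.33  0.82  0.81  1.93 -0.88  0.77 -0.55] t 11.25 w 42.5 F [ 0.3  0.6 -0.9]
```

View pics/w5.png

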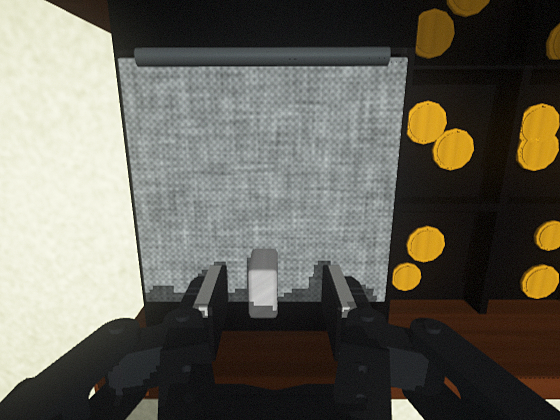

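send_rows([
  [0,0.001,-0.003,0.002,0],
  [-1,0,0,0,0],
  [-1,0,0,0,0],
  [-1,0,0,0,0],
  [-1,0,0,0,0],
  [-1,0,0,0,0],
])

```text
clock: 11.8
eef_pos: [545.1, -107.6, 104.0]
tool_rot: [-3.136, -0.02, 0.029]
force: [0.1, 0.2, -2.4]
width: 10.5
```

Run:
```python
from h import *
tz()
```

```text
tz [ 0.02   0.007 -1.   ] tx [0.999 0.029 0.02 ] pos [ 545.1 -107.6  104. ] rpy [-3.136 -0.02   0.029] q [-0.34  0.82  0.81  1.93 -0.88  0.77 -0.55] t 11.8 w 10.5 F [ 0.1  0.2 -2.4]
```

```bash
cat >> h.py <<'E'
TH=0.028; P0=np.array([545.1,-107.6,104.0]); r0=np.array([-92.,22.])
def arc(phi):
    c,s=np.cos(phi),np.sin(phi); r=np.array([c*r0[0]+s*r0[1], -s*r0[0]+c*r0[1]])
    d=r-r0; return P0+np.array([d[0]*np.cos(TH),d[0]*np.sin(TH),d[1]])
def arcplan(a,b,n,claw=-1):
    s=read_state(); R=Rot.from_euler('xyz',s["tool_rot"]).as_matrix(); pos=np.array(s["eef_pos"])
    ph=np.linspace(0,2,401); e=[np.linalg.norm(arc(x)-pos) for x in ph]; print("phi est",ph[np.argmin(e)],"err",min(e)); tz()
    out=[]; 
    if a is None: a=ph[np.argmin(e)]
    q=pos
    for x in np.linspace(a,b,n+1)[1:]:
        t=arc(x); out.append([claw]+[round(float(v),3) for v in R.T@(t-q)/1000]+[0]); q=t
    print(out)
E
python3 - <<'E'
from h import *
print(arc(1.57),arc(1.7)); arcplan(0,0.6,7)
E
```

```text
[ 658.98207461 -104.41046834  174.01749002] [ 670.72105976 -104.08169083  170.39858369]
phi est 0.0 err 0.06955469052716297
tz [ 0.02   0.007 -1.   ] tx [0.999 0.029 0.02 ] pos [ 545.1 -107.6  104. ] rpy [-3.136 -0.02   0.029] q [-0.34  0.82  0.81  1.93 -0.88  0.77 -0.55] t 11.8 w 10.5 F [ 0.1  0.2 -2.4]
[[-1, 0.002, -0.0, -0.008, 0], [-1, 0.003, -0.0, -0.008, 0], [-1, 0.004, -0.0, -0.007, 0], [-1, 0.004, -0.0, -0.007, 0], [-1, 0.005, -0.0, -0.006, 0], [-1, 0.005, -0.0, -0.006, 0], [-1, 0.006, -0.0, -0.006, 0]]
```

send_rows([
  [-1,0.002,0,-0.008,0],
  [-1,0.003,0,-0.008,0],
  [-1,0.004,0,-0.007,0],
  [-1,0.004,0,-0.007,0],
  [-1,0.005,0,-0.006,0],
  [-1,0.005,0,-0.006,0],
  [-1,0.006,0,-0.006,0],
])

```text
clock: 12.38
eef_pos: [575.7, -106.7, 153.0]
tool_rot: [-3.139, -0.017, 0.03]
force: [5.2, -2.4, -14.9]
width: 10.5
```

Run:
```python
from h import *
arcplan(None,1.2,8); shot("wrist","w6")
```

```text
phi est 0.625 err 0.7401466900640816
tz [ 0.017  0.003 -1.   ] tx [0.999 0.03  0.017] pos [ 575.7 -106.7  153. ] rpy [-3.139 -0.017  0.03 ] q [-0.37  0.8   0.88  1.81 -0.79  0.91 -0.67] t 12.3833 w 10.5 F [  5.2  -2.4 -14.9]
[[-1, 0.005, 0.0, -0.005, 0], [-1, 0.006, -0.0, -0.004, 0], [-1, 0.006, 0.0, -0.003, 0], [-1, 0.006, 0.0, -0.003, 0], [-1, 0.006, 0.0, -0.002, 0], [-1, 0.006, 0.0, -0.002, 0], [-1, 0.007, 0.0, -0.002, 0], [-1, 0.007, 0.0, -0.001, 0]]
```

View pics/w6.png

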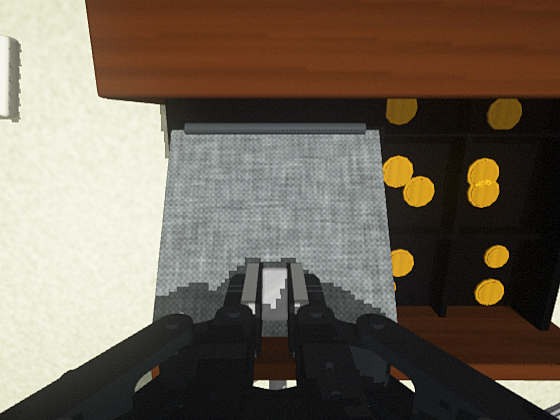

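send_rows([
  [-1,0.006,0,-0.004,0],
  [-1,0.006,0,-0.004,0],
  [-1,0.006,0,-0.003,0],
  [-1,0.006,0,-0.003,0],
  [-1,0.007,0,-0.002,0],
  [-1,0.007,0,-0.002,0],
  [-1,0.007,0,-0.002,0],
])

```text
clock: 13.02
eef_pos: [616.2, -105.5, 174.3]
tool_rot: [-3.135, 0.0, 0.027]
force: [-3.1, -0.9, -10.6]
width: 10.3
```

Run:
```python
from h import *
arcplan(None,1.7,8); shot("wrist","w7")
```

```text
phi est 1.115 err 0.1762848999369451
tz [-0.     0.006 -1.   ] tx [ 1.     0.027 -0.   ] pos [ 616.2 -105.5  174.3] rpy [-3.135  0.     0.027] q [-0.37  0.83  0.9   1.66 -0.75  1.03 -0.75] t 13.0167 w 10.3 F [ -3.1  -0.9 -10.6]
[[-1, 0.007, 0.0, -0.001, 0], [-1, 0.007, -0.0, -0.001, 0], [-1, 0.007, -0.0, -0.0, 0], [-1, 0.007, -0.0, 0.0, 0], [-1, 0.007, -0.0, 0.001, 0], [-1, 0.007, 0.0, 0.001, 0], [-1, 0.007, 0.0, 0.002, 0], [-1, 0.007, 0.0, 0.002, 0]]
```

View pics/w7.png

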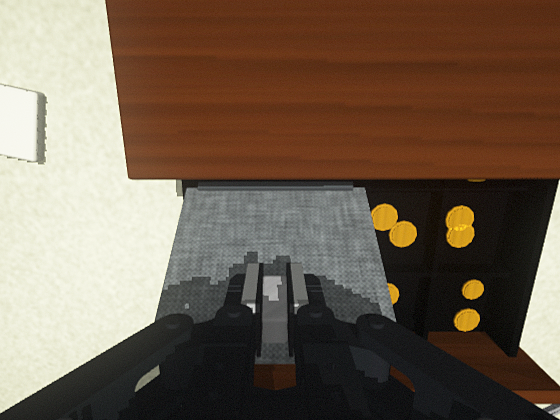

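send_rows([
  [-1,0.007,0,-0.001,0],
  [-1,0.007,0,0,0],
  [-1,0.007,0,0,0],
  [-1,0.007,0,0,0],
  [-1,0.007,0,0.001,0],
  [-1,0.007,0,0.001,0],
  [-1,0.007,0,0.002,0],
  [-1,0.007,0,0.002,0],
])

```text
clock: 13.73
eef_pos: [673.8, -103.7, 172.0]
tool_rot: [-3.132, 0.006, 0.026]
force: [-5.8, 0.7, -4.5]
width: 9.8
```

Run:
```python
from h import *
arcplan(None,1.8,5); shot("wrist","w8")
```

```text
phi est 1.725 err 2.666038369260486
tz [-0.006  0.01  -1.   ] tx [ 1.     0.026 -0.006] pos [ 673.8 -103.7  172. ] rpy [-3.132  0.006  0.026] q [-0.33  0.91  0.89  1.48 -0.75  1.13 -0.83] t 13.7333 w 9.8 F [-5.8  0.7 -4.5]
[[-1, 0.0, 0.0, 0.003, 0], [-1, 0.001, 0.0, 0.001, 0], [-1, 0.001, 0.0, 0.001, 0], [-1, 0.001, 0.0, 0.001, 0], [-1, 0.001, 0.0, 0.001, 0]]
```

View pics/w8.png

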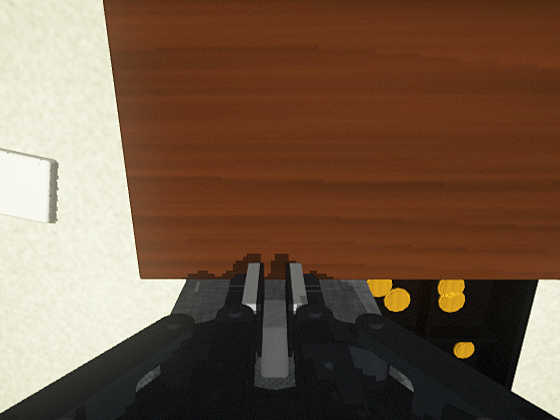

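send_rows([
  [-0.5,0,0,0,0],
  [-0.5,0,0,0,0],
  [-0.5,0.001,0,-0.003,0],
  [-0.5,0.001,0,-0.015,0],
  [-0.5,0,0,-0.025,0],
  [-0.5,0,0,-0.03,0],
])

```text
clock: 14.28
eef_pos: [683.4, -102.2, 248.0]
tool_rot: [-3.132, -0.007, 0.029]
force: [-1.1, 0.5, 0.0]
width: 21.5
```

Run:
```python
from h import *
plan([576,-104,245],0.028,0,34); shot("wrist","w9"); p=shot("top"); cv2.imwrite("pics/top2c.png",cv2.resize(p["image"][130:290,240:400],None,fx=3.7,fy=3.7,interpolation=cv2.INTER_CUBIC))
```

```text
clock 14.2833 pos [ 683.4 -102.2  248. ] rpy [-3.132 -0.007  0.029] w 21.5 F [-1.1  0.5  0. ] q [-0.34  0.84  0.94  1.39 -0.7   1.25 -0.89] n 4
[[0, -0.027, -0.0, 0.001, 0.0], [0, -0.027, -0.0, 0.001, 0.0], [0, -0.027, -0.0, 0.001, 0.0], [0, -0.027, -0.0, 0.001, 0.0]]
```

View pics/w9.png

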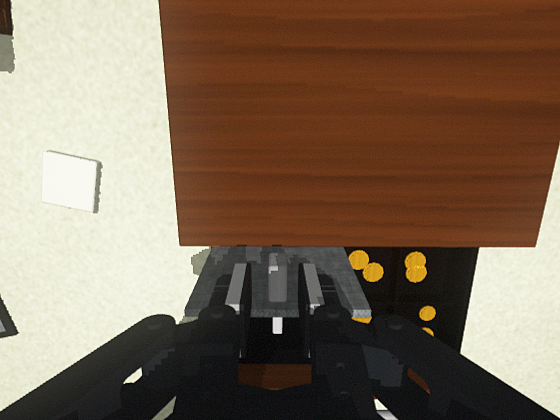

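View pics/top2c.png

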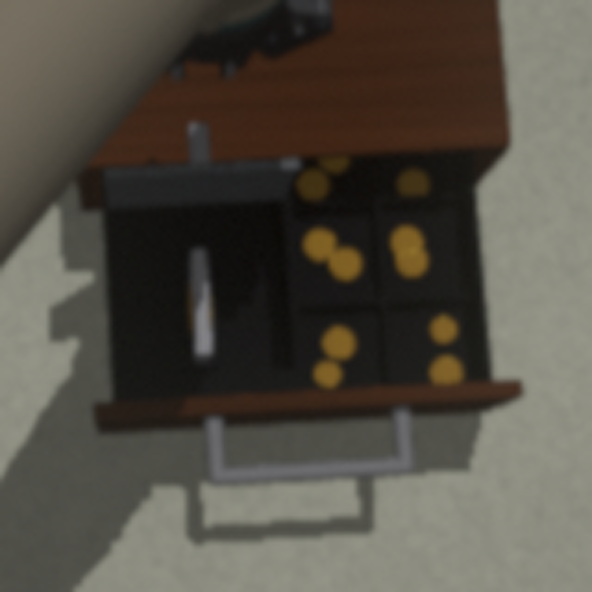

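send_rows([
  [-0.2,-0.03,0,0.001,0],
  [-0.2,-0.03,0,0.001,0],
  [-0.2,-0.03,0,0.001,0],
  [-0.2,-0.03,0,0.002,0],
  [-0.2,-0.02,0,0.005,0],
  [-0.2,0,0,0,0],
])

```text
clock: 14.88
eef_pos: [548.4, -111.1, 250.6]
tool_rot: [-3.139, -0.042, 0.032]
force: [-0.6, 1.1, -0.4]
width: 34.4
```

Run:
```python
from h import *
p=shot("wrist","w10"); tz()
for k in outline_of(p,"plate")[:2]:
    w=world(p,k["mask"]); t=w[(w[:,2]>80)&(w[:,2]<92)]; print(k["score"],k["box"],np.percentile(w,[2,50,98],axis=0).round(1).tolist()); print(np.percentile(t,[2,50,98],axis=0).round(1).tolist(),np.polyfit(t[:,0],t[:,1],1))
w=world(p,np.ones((420,560),bool)); t=w[(w[:,2]>80)&(w[:,2]<92)&(abs(w[:,0]-576)<50)&(abs(w[:,1]+105)<25)]
print(len(t),np.percentile(t,[2,50,98],axis=0).round(1).tolist(),cv2.minAreaRect(t[:,:2].astype(np.float32)))
for k in outline_of(p,"flap")[:1]:
    w=world(p,k["mask"]); print(k["score"],np.percentile(w,[2,50,98],axis=0).round(1).tolist())
```

```text
tz [ 0.045  0.003 -0.999] tx [0.998 0.033 0.046] pos [ 550.8 -111.3  251.5] rpy [-3.14  -0.046  0.033] q [-0.45  0.64  1.    1.8  -0.66  1.02 -0.73] t 14.9333 w 34.2 F [-0.  -0.2  0.3]
0.64 [264.7, 132.7, 278.9, 216.1] [[540.0, -114.6, 48.8], [574.2, -108.0, 85.0], [607.0, -101.7, 86.5]]
[[540.1, -112.9, 83.4], [574.4, -107.9, 85.1], [606.6, -102.9, 86.5]] [ 2.71154565e-02 -1.23466095e+02]
855 [[539.3, -113.0, 83.5], [574.2, -107.9, 85.1], [606.6, -103.0, 86.5]] ((572.5317993164062, -107.81727600097656), (69.87409210205078, 9.269023895263672), 1.8332470655441284)
0.77 [[631.7, -162.7, 91.9], [635.7, -106.0, 199.7], [662.4, -50.9, 202.2]]
```

View pics/w10.png

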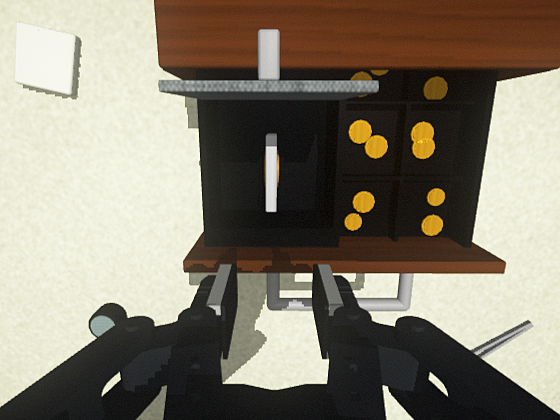

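Run:
```python
from h import *
plan([573,-108,245],0.028+np.pi-0.001,-0.2,34,0.12)
```

```text
clock 15.0333 pos [ 553.6 -111.   251.3] rpy [ 3.141 -0.047  0.036] w 33.9 F [ 1.3 -0.1 -0.9] q [-0.45  0.65  1.    1.8  -0.66  1.02 -0.73] n 27
[[-0.2, 0.001, -0.0, 0.0, -0.116], [-0.2, 0.001, -0.0, 0.0, -0.116], [-0.2, 0.001, 0.0, 0.0, -0.116], [-0.2, 0.001, 0.0, 0.0, -0.116], [-0.2, 0.001, 0.0, 0.0, -0.116], [-0.2, 0.001, 0.0, 0.0, -0.116], [-0.2, 0.001, 0.0, 0.0, -0.116], [-0.2, 0.001, 0.0, 0.0, -0.116], [-0.2, 0.0, 0.001, 0.0, -0.116], [-0.2, 0.0, 0.001, 0.0, -0.116], [-0.2, 0.0, 0.001, 0.0, -0.116], [-0.2, 0.0, 0.001, 0.0, -0.116], [-0.2, 0.0, 0.001, 0.0, -0.116], [-0.2, 0.0, 0.001, 0.0, -0.116], [-0.2, 0.0, 0.001, 0.0, -0.116], [-0.2, -0.0, 0.001, 0.0, -0.116], [-0.2, -0.0, 0.001, 0.0, -0.116], [-0.2, -0.0, 0.001, 0.0, -0.116], [-0.2, -0.0, 0.001, 0.0, -0.116], [-0.2, -0.0, 0.001, 0.0, -0.116], [-0.2, -0.0, 0.001, 0.0, -0.116], [-0.2, -0.0, 0.001, 0.0, -0.116], [-0.2, -0.001, 0.0, 0.0, -0.116], [-0.2, -0.001, 0.0, 0.0, -0.116], [-0.2, -0.001, 0.0, 0.0, -0.116], [-0.2, -0.001, 0.0, 0.0, -0.116], [-0.2, -0.001, 0.0, 0.0, -0.116]]
```

send_rows([
  [-0.2,0.001,0,0,-0.12],
  [-0.2,0.001,0,0,-0.12],
  [-0.2,0.001,0,0,-0.12],
  [-0.2,0.001,0,0,-0.12],
  [-0.2,0.001,0,0,-0.12],
  [-0.2,0.001,0,0,-0.12],
  [-0.2,0.001,0,0,-0.12],
  [-0.2,0.001,0,0,-0.12],
  [-0.2,0,0.001,0,-0.12],
  [-0.2,0,0.001,0,-0.12],
  [-0.2,0,0.001,0,-0.12],
  [-0.2,0,0.001,0,-0.12],
])

```text
clock: 16.03
eef_pos: [588.6, -109.0, 258.6]
tool_rot: [3.069, 0.006, 1.534]
force: [-1.0, 0.4, -0.0]
width: 33.9
```

send_rows([
  [-0.2,0,0.001,0,-0.12],
  [-0.2,0,0.001,0,-0.12],
  [-0.2,0,0.001,0,-0.12],
  [-0.2,0,0.001,0,-0.12],
  [-0.2,0,0.001,0,-0.12],
  [-0.2,0,0.001,0,-0.12],
  [-0.2,0,0.001,0,-0.12],
  [-0.2,0,0.001,0,-0.12],
  [-0.2,0,0.001,0,-0.12],
  [-0.2,0,0.001,0,-0.12],
  [-0.2,0,0.001,0,-0.12],
  [-0.2,0,0,0,0],
])

```text
clock: 17.03
eef_pos: [621.1, -105.6, 265.8]
tool_rot: [3.131, 0.1, 2.91]
force: [-0.1, 0.0, 1.0]
width: 33.9
```

Run:
```python
from h import *
tz();plan([573,-108,200],0.029+np.pi,-0.2,25,0.12)
```

```text
tz [ 0.1   -0.012 -0.995] tx [-0.969  0.228 -0.1  ] pos [ 621.1 -105.6  265.8] rpy [3.131 0.1   2.91 ] q [ 0.01  0.52  0.19  1.64 -0.12  0.89  1.58] t 17.0333 w 33.9 F [-0.1  0.   1. ]
clock 17.0333 pos [ 621.1 -105.6  265.8] rpy [3.131 0.1   2.91 ] w 33.9 F [-0.1  0.   1. ] q [ 0.01  0.52  0.19  1.64 -0.12  0.89  1.58] n 4
[[-0.2, 0.013, -0.003, 0.015, -0.065], [-0.2, 0.013, -0.003, 0.015, -0.065], [-0.2, 0.013, -0.002, 0.015, -0.065], [-0.2, 0.014, -0.001, 0.015, -0.065]]
```

Run:
```python
from h import *
plan([620,-240,220],0.029+np.pi,-1,30,0.12)
```

```text
clock 17.0333 pos [ 621.1 -105.6  265.8] rpy [3.131 0.1   2.91 ] w 33.9 F [-0.1  0.   1. ] q [ 0.01  0.52  0.19  1.64 -0.12  0.89  1.58] n 5
[[-1, -0.005, -0.026, 0.009, -0.052], [-1, -0.004, -0.027, 0.009, -0.052], [-1, -0.002, -0.027, 0.009, -0.052], [-1, -0.001, -0.027, 0.009, -0.052], [-1, 0.001, -0.027, 0.009, -0.052]]
```

send_rows([
  [-1,-0.005,-0.026,0.004,-0.052],
  [-1,-0.004,-0.027,0.004,-0.052],
  [-1,-0.002,-0.027,0.004,-0.052],
  [-1,-0.001,-0.027,0.01,-0.052],
  [-1,0,-0.027,0.02,-0.052],
  [-1,0,0,0,0],
])

```text
clock: 17.53
eef_pos: [630.0, -244.9, 226.1]
tool_rot: [-3.127, 0.112, -3.115]
force: [-0.3, -0.9, -0.6]
width: -0.3
```

Run:
```python
from h import *
tz();plan([632,-240,119],0.029+np.pi,-1,20,0.12)
```

```text
tz [ 0.112 -0.012 -0.994] tx [-0.993 -0.026 -0.112] pos [ 630.  -244.9  226.1] rpy [-3.127  0.112 -3.115] q [ 0.29  0.62  0.09  1.56 -0.11  0.85  2.02] t 17.5333 w -0.3 F [-0.3 -0.9 -0.6]
clock 17.5333 pos [ 630.  -244.9  226.1] rpy [-3.127  0.112 -3.115] w -0.3 F [-0.3 -0.9 -0.6] q [ 0.29  0.62  0.09  1.56 -0.11  0.85  2.02] n 6
[[-1, 0.002, 0.001, 0.018, -0.0], [-1, 0.002, 0.001, 0.018, -0.0], [-1, 0.002, 0.001, 0.018, -0.0], [-1, 0.002, 0.001, 0.018, -0.0], [-1, 0.002, 0.001, 0.018, -0.0], [-1, 0.002, 0.001, 0.018, -0.0]]
```

send_rows([
  [-1,0.004,0,0.018,0],
  [-1,0.004,0,0.018,0],
  [-1,0.004,0,0.018,0],
  [-1,0.003,0,0.018,0],
  [-1,0.003,0,0.018,0],
  [-1,0.003,0,0.012,0],
])

```text
clock: 18.03
eef_pos: [629.1, -254.7, 122.2]
tool_rot: [-3.123, 0.126, 3.136]
force: [0.2, 1.2, 0.6]
width: -0.1
```

Run:
```python
from h import *
tz()
```

```text
tz [ 0.125 -0.019 -0.992] tx [-0.992  0.006 -0.125] pos [ 629.1 -254.7  122.2] rpy [-3.123  0.126  3.136] q [ 0.31  0.74  0.08  1.66 -0.14  0.62  2.03] t 18.0333 w -0.1 F [0.2 1.2 0.6]
```

send_rows([
  [-1,-0.008,0,0.002,0],
  [-1,-0.008,0,0.001,0],
  [-1,-0.008,0,0,0],
  [-1,-0.008,0,0,0],
  [-1,-0.008,0,0,0],
])

```text
clock: 18.45
eef_pos: [650.8, -255.1, 117.7]
tool_rot: [-3.133, 0.076, 3.12]
force: [-20.4, 2.8, 10.1]
width: 0.3
```

send_rows([
  [-1,-0.008,0,0,0],
  [-1,-0.008,0,0,0],
  [-1,-0.008,0,0,0],
  [-1,-0.008,0,0,0],
])

```text
clock: 18.78
eef_pos: [649.7, -254.8, 118.1]
tool_rot: [3.137, -0.001, 3.107]
force: [-20.2, 2.5, 11.7]
width: 0.1
```

send_rows([
  [-1,-0.008,0,0,0],
  [-1,0.015,0,0,0],
  [-1,0.01,0,-0.025,0],
  [-1,0.01,0,-0.03,0],
  [-1,0.01,0,-0.03,0],
  [-1,0.01,0,-0.03,0],
])

```text
clock: 19.28
eef_pos: [598.2, -250.6, 235.4]
tool_rot: [3.131, -0.03, 3.098]
force: [0.1, -0.6, 0.9]
width: 0.1
```

Run:
```python
from h import *
tz();plan([565,-108,245],0.029+np.pi,-0.2,25,0.12)
```

```text
tz [-0.03   0.012 -0.999] tx [-0.999  0.044  0.03 ] pos [ 598.2 -250.6  235.4] rpy [ 3.131 -0.03   3.098] q [ 0.27  0.64  0.14  1.49 -0.1   1.05  1.96] t 19.2833 w 0.1 F [ 0.1 -0.6  0.9]
clock 19.2833 pos [ 598.2 -250.6  235.4] rpy [ 3.131 -0.03   3.098] w 0.1 F [ 0.1 -0.6  0.9] q [ 0.27  0.64  0.14  1.49 -0.1   1.05  1.96] n 6
[[-0.2, 0.007, 0.024, -0.001, -0.012], [-0.2, 0.006, 0.024, -0.001, -0.012], [-0.2, 0.006, 0.024, -0.001, -0.012], [-0.2, 0.006, 0.024, -0.001, -0.012], [-0.2, 0.005, 0.024, -0.001, -0.012], [-0.2, 0.005, 0.024, -0.001, -0.012]]
```

send_rows([
  [-0.2,0.007,0.024,0,-0.012],
  [-0.2,0.006,0.024,0,-0.012],
  [-0.2,0.006,0.024,0,-0.012],
  [-0.2,0.006,0.024,0,-0.012],
  [-0.2,0.005,0.024,0,-0.012],
  [-0.2,0.005,0.022,0,-0.012],
  [-0.2,0,0,0,0],
])

```text
clock: 19.87
eef_pos: [582.0, -106.3, 259.0]
tool_rot: [-3.141, 0.011, -3.127]
force: [-0.5, 0.1, 0.1]
width: 34.3
```

Run:
```python
from h import *
tz();plan([573,-108,140],0.029+np.pi,-0.2,20,0.12)
p=shot("wrist","w11")
w=world(p,np.ones((420,560),bool)); t=w[(w[:,2]>78)&(w[:,2]<92)&(abs(w[:,0]-576)<50)&(abs(w[:,1]+105)<25)]
print(len(t),np.percentile(t,[2,50,98],axis=0).round(1).tolist() if len(t) else 0)
```

```text
tz [ 0.011  0.    -1.   ] tx [-1.    -0.014 -0.011] pos [ 582.  -106.3  259. ] rpy [-3.141  0.011 -3.127] q [ 0.05  0.51  0.13  1.67 -0.08  0.96  1.79] t 19.8667 w 34.3 F [-0.5  0.1  0.1]
clock 19.8667 pos [ 582.  -106.3  259. ] rpy [-3.141  0.011 -3.127] w 34.3 F [-0.5  0.1  0.1] q [ 0.05  0.51  0.13  1.67 -0.08  0.96  1.79] n 6
[[-0.2, 0.002, -0.0, 0.02, -0.002], [-0.2, 0.002, -0.0, 0.02, -0.002], [-0.2, 0.002, -0.0, 0.02, -0.002], [-0.2, 0.002, -0.0, 0.02, -0.002], [-0.2, 0.002, -0.0, 0.02, -0.002], [-0.2, 0.002, -0.0, 0.02, -0.002]]
783 [[539.4, -112.7, 83.5], [570.7, -107.7, 85.1], [606.3, -102.9, 86.6]]
```

View pics/w11.png

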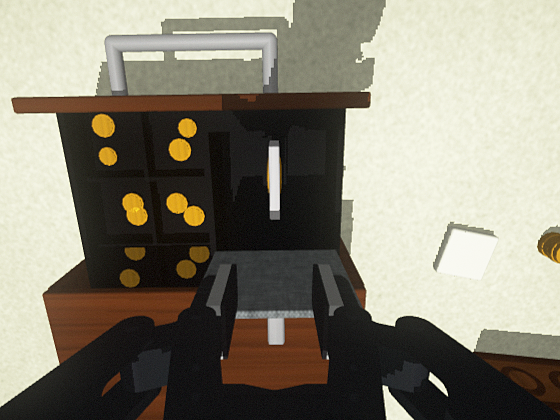

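send_rows([
  [-0.2,0.005,0.001,0.018,0],
  [-0.2,0.005,0,0.018,0],
  [-0.2,0.004,0,0.018,0],
  [-0.2,0.004,0,0.018,0],
  [-0.2,0.003,0,0.018,0],
  [-0.2,0.003,0,0.018,0],
  [-0.2,0,0,0,0],
])

```text
clock: 20.5
eef_pos: [575.3, -115.9, 156.7]
tool_rot: [-3.13, 0.038, 3.141]
force: [-0.8, -0.0, -0.9]
width: 34.0
```

Run:
```python
from h import *
tz();plan([573,-108,100],0.029+np.pi,-0.2,12,0.12)
p=shot("wrist","w12")
w=world(p,np.ones((420,560),bool)); t=w[(w[:,2]>78)&(w[:,2]<92)&(abs(w[:,0]-576)<50)&(abs(w[:,1]+105)<25)]
print(len(t),np.percentile(t,[2,50,98],axis=0).round(1).tolist() if len(t) else 0)
```

```text
tz [ 0.038 -0.011 -0.999] tx [-0.999  0.    -0.038] pos [ 575.3 -115.9  156.7] rpy [-3.13   0.038  3.141] q [ 0.07  0.61  0.11  1.81 -0.1   0.68  1.81] t 20.5 w 34.0 F [-0.8 -0.  -0.9]
clock 20.5 pos [ 575.3 -115.9  156.7] rpy [-3.13   0.038  3.141] w 34.0 F [-0.8 -0.  -0.9] q [ 0.07  0.61  0.11  1.81 -0.1   0.68  1.81] n 5
[[-0.2, 0.001, 0.002, 0.011, -0.006], [-0.2, 0.001, 0.002, 0.011, -0.006], [-0.2, 0.001, 0.002, 0.011, -0.006], [-0.2, 0.001, 0.002, 0.011, -0.006], [-0.2, 0.001, 0.002, 0.011, -0.006]]
1567 [[538.7, -112.8, 82.9], [569.2, -107.8, 85.0], [606.0, -102.8, 86.3]]
```

View pics/w12.png

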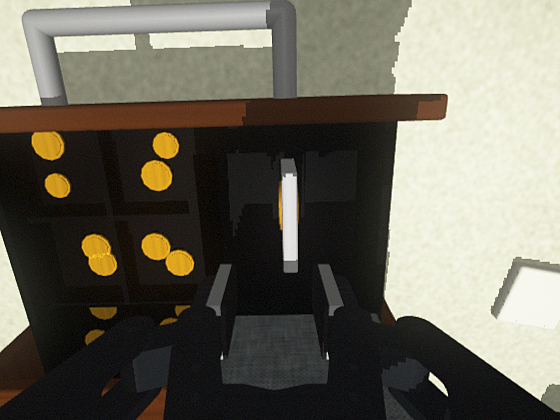

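send_rows([
  [-0.2,0.002,0.004,0.008,-0.015],
  [-0.2,0.002,0.004,0.01,-0.015],
  [-0.2,0.003,0.001,0.012,0],
  [-0.2,0.003,0.001,0.012,0],
  [-0.2,0,0,0,0],
])

```text
clock: 20.97
eef_pos: [577.1, -109.3, 120.7]
tool_rot: [-3.124, 0.057, -3.112]
force: [-0.9, -0.2, -0.1]
width: 33.9
```

Run:
```python
from h import *
tz();plan([573,-108,55],0.029+np.pi,-0.2,12,0.12)
```

```text
tz [ 0.057 -0.016 -0.998] tx [-0.998 -0.029 -0.057] pos [ 577.1 -109.3  120.7] rpy [-3.124  0.057 -3.112] q [ 0.07  0.66  0.1   1.86 -0.1   0.57  1.83] t 20.9667 w 33.9 F [-0.9 -0.2 -0.1]
clock 20.9667 pos [ 577.1 -109.3  120.7] rpy [-3.124  0.057 -3.112] w 33.9 F [-0.9 -0.2 -0.1] q [ 0.07  0.66  0.1   1.86 -0.1   0.57  1.83] n 6
[[-0.2, 0.001, 0.0, 0.011, 0.0], [-0.2, 0.001, 0.0, 0.011, 0.0], [-0.2, 0.001, 0.0, 0.011, 0.0], [-0.2, 0.001, 0.0, 0.011, 0.0], [-0.2, 0.001, 0.0, 0.011, 0.0], [-0.2, 0.001, 0.0, 0.011, 0.0]]
```

send_rows([
  [-0.2,0.003,0,0.012,0],
  [-0.2,0.003,0,0.012,0],
  [-0.2,0.003,0.001,0.012,0],
  [-0.2,0.003,0.001,0.012,0],
  [-0.2,0.003,0,0.012,0],
  [-0.2,0,0,0,0],
])

```text
clock: 21.47
eef_pos: [575.9, -110.3, 66.2]
tool_rot: [-3.12, 0.075, -3.111]
force: [-0.1, -0.3, 0.1]
width: 34.2
```

Run:
```python
from h import *
tz(); shot("wrist","w13")
```

```text
tz [ 0.075 -0.019 -0.997] tx [-0.997 -0.03  -0.075] pos [ 575.9 -110.3   66.2] rpy [-3.12   0.075 -3.111] q [ 0.09  0.74  0.08  1.91 -0.11  0.42  1.84] t 21.4667 w 34.2 F [-0.1 -0.3  0.1]
```

View pics/w13.png

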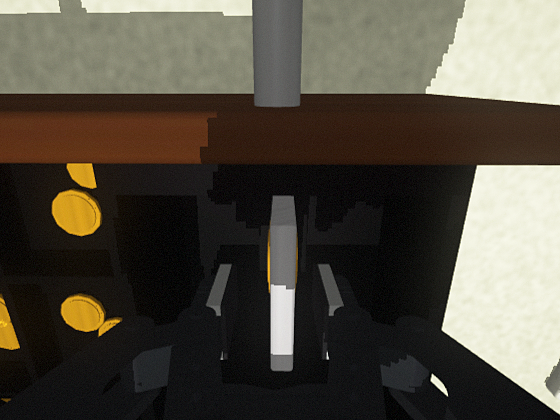

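send_rows([
  [-0.2,0.003,0.001,0.01,0],
  [-0.2,0,0,0,0],
  [-1,0,0,0,0],
  [-1,0,0,0,0],
  [-1,0,0,0,0],
  [-1,0,0,0,0],
  [-1,0,0,0,0],
])

```text
clock: 22.1
eef_pos: [579.2, -107.6, 61.0]
tool_rot: [-3.121, 0.085, -3.109]
force: [-0.3, -1.0, -1.4]
width: 9.1
```

Run:
```python
from h import *
tz()
```

```text
tz [ 0.086 -0.018 -0.996] tx [-0.996 -0.032 -0.085] pos [ 579.2 -107.6   61. ] rpy [-3.121  0.085 -3.109] q [ 0.09  0.75  0.07  1.91 -0.11  0.4   1.84] t 22.1 w 9.1 F [-0.3 -1.  -1.4]
```

send_rows([
  [-1,-0.001,0,-0.01,0],
  [-1,-0.002,0,-0.015,0],
  [-1,-0.002,0,-0.018,0],
  [-1,-0.002,0,-0.02,0],
  [-1,-0.002,0,-0.02,0],
  [-1,-0.001,0,-0.02,0],
])

```text
clock: 22.6
eef_pos: [577.5, -108.0, 167.5]
tool_rot: [-3.119, 0.078, -3.112]
force: [-0.4, 0.1, -0.0]
width: 9.0
```

Run:
```python
from h import *
tz(); shot("scene","s2"); p=shot("wrist","w14")
```

```text
tz [ 0.078 -0.02  -0.997] tx [-0.997 -0.029 -0.078] pos [ 577.5 -108.   167.5] rpy [-3.119  0.078 -3.112] q [ 0.06  0.58  0.11  1.84 -0.09  0.64  1.82] t 22.6 w 9.0 F [-0.4  0.1 -0. ]
```

View pics/w14.png

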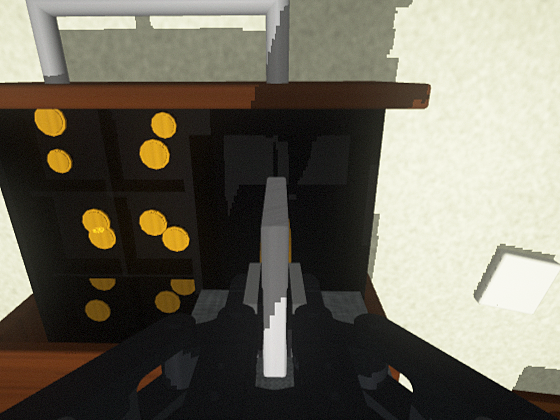

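View pics/s2.png

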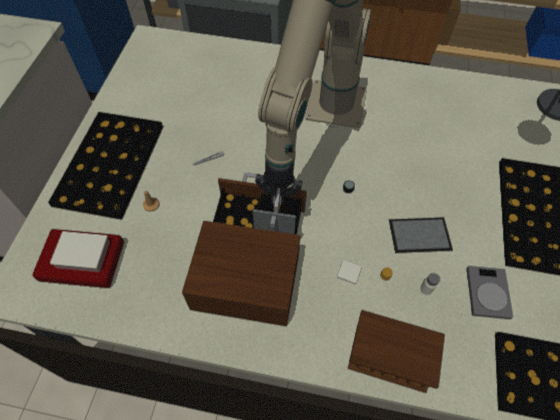

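send_rows([
  [-1,-0.002,0,-0.02,0],
  [-1,-0.002,0,-0.02,0],
  [-1,-0.002,0,-0.02,0],
  [-1,0,0,0,0],
  [-1,0,0,0,0],
  [-1,0,0,0,0],
  [-1,0,0,0,0],
])

```text
clock: 23.28
eef_pos: [577.8, -109.0, 231.5]
tool_rot: [-3.117, 0.081, -3.115]
force: [0.3, -0.7, -1.2]
width: 8.9
```

Run:
```python
from h import *
tz();plan([507,333,225],1.816,-1,20,0.1)
```

```text
tz [ 0.081 -0.022 -0.996] tx [-0.996 -0.026 -0.081] pos [ 577.8 -109.   231.5] rpy [-3.117  0.081 -3.115] q [ 0.04  0.5   0.13  1.78 -0.08  0.78  1.8 ] t 23.2833 w 8.9 F [ 0.3 -0.7 -1.2]
clock 23.2833 pos [ 577.8 -109.   231.5] rpy [-3.117  0.081 -3.115] w 8.9 F [ 0.3 -0.7 -1.2] q [ 0.04  0.5   0.13  1.78 -0.08  0.78  1.8 ] n 23
[[-1, 0.003, 0.019, -0.0, 0.059], [-1, 0.004, 0.019, -0.0, 0.059], [-1, 0.005, 0.019, -0.0, 0.059], [-1, 0.006, 0.019, -0.0, 0.059], [-1, 0.007, 0.018, -0.0, 0.059], [-1, 0.008, 0.018, -0.0, 0.059], [-1, 0.009, 0.017, -0.0, 0.059], [-1, 0.01, 0.017, -0.0, 0.059], [-1, 0.011, 0.016, -0.0, 0.059], [-1, 0.012, 0.015, -0.0, 0.059], [-1, 0.013, 0.015, -0.0, 0.059], [-1, 0.014, 0.014, -0.0, 0.059], [-1, 0.014, 0.013, -0.0, 0.059], [-1, 0.015, 0.012, -0.0, 0.059], [-1, 0.016, 0.011, -0.0, 0.059], [-1, 0.017, 0.01, -0.0, 0.059], [-1, 0.017, 0.009, -0.0, 0.059], [-1, 0.018, 0.008, -0.0, 0.059], [-1, 0.018, 0.007, -0.0, 0.059], [-1, 0.018, 0.006, -0.0, 0.059], [-1, 0.019, 0.005, -0.0, 0.059], [-1, 0.019, 0.004, -0.0, 0.059], [-1, 0.019, 0.003, -0.0, 0.059]]
```

send_rows([
  [-1,0.003,0.019,0,0.059],
  [-1,0.004,0.019,0,0.059],
  [-1,0.005,0.019,0,0.059],
  [-1,0.006,0.019,0,0.059],
  [-1,0.007,0.018,0,0.059],
  [-1,0.008,0.018,0,0.059],
  [-1,0.009,0.017,0,0.059],
  [-1,0.01,0.017,0,0.059],
  [-1,0.011,0.016,0,0.059],
  [-1,0.012,0.015,0,0.059],
  [-1,0.013,0.015,0,0.059],
  [-1,0.014,0.014,0,0.059],
])

```text
clock: 24.28
eef_pos: [534.9, 123.4, 207.2]
tool_rot: [3.129, 0.063, 2.411]
force: [0.5, 0.3, -1.0]
width: 9.1
```

```bash
cat >> h.py <<'E'
def pl():
    Rg=Rot.from_euler('xyz',[-3.121,.085,-3.109]); zt=Rg.inv().apply([0,0,1]); xt=Rg.inv().apply([np.cos(TH),np.sin(TH),0]); ct=Rg.inv().apply(np.array([573,-108,20.])-[579.2,-107.6,61])
    s=read_state(); R=Rot.from_euler('xyz',s["tool_rot"]); z=R.apply(zt); x=R.apply(xt)
    print("plate tilt",np.arccos(z[2]).round(3),"z",z.round(3),"x yaw",np.arctan2(x[1],x[0]).round(3),"bottom",(R.apply(ct)+s["eef_pos"]).round(1))
E
python3 - <<'E'
from h import *
tz();pl();plan([507,333,215],1.816,-1,20,0.1)
E
```

```text
tz [ 0.055 -0.033 -0.998] tx [-0.743  0.666 -0.063] pos [534.9 123.4 207.2] rpy [3.129 0.063 2.411] q [-0.56  0.52  0.37  1.88 -0.2   0.74  0.75] t 24.2833 w 9.1 F [ 0.5  0.3 -1. ]
plate tilt 0.04 z [-0.005 -0.039  0.999] x yaw -0.732 bottom [530.3 128.9 166.4]
clock 24.2833 pos [534.9 123.4 207.2] rpy [3.129 0.063 2.411] w 9.1 F [ 0.5  0.3 -1. ] q [-0.56  0.52  0.37  1.88 -0.2   0.74  0.75] n 11
[[-1, 0.015, 0.013, -0.001, 0.054], [-1, 0.015, 0.012, -0.001, 0.054], [-1, 0.016, 0.011, -0.001, 0.054], [-1, 0.016, 0.01, -0.001, 0.054], [-1, 0.017, 0.009, -0.001, 0.054], [-1, 0.017, 0.008, -0.001, 0.054], [-1, 0.018, 0.007, -0.001, 0.054], [-1, 0.018, 0.006, -0.001, 0.054], [-1, 0.018, 0.005, -0.001, 0.054], [-1, 0.019, 0.004, -0.001, 0.054], [-1, 0.019, 0.003, -0.001, 0.054]]
```

send_rows([
  [-1,0.015,0.013,-0.001,0.054],
  [-1,0.015,0.012,-0.001,0.054],
  [-1,0.016,0.011,-0.001,0.054],
  [-1,0.016,0.01,-0.001,0.054],
  [-1,0.017,0.009,-0.001,0.054],
  [-1,0.017,0.008,-0.001,0.054],
  [-1,0.018,0.007,-0.001,0.054],
  [-1,0.018,0.006,-0.001,0.054],
  [-1,0.018,0.005,-0.001,0.054],
  [-1,0.015,0.003,0,0.05],
  [-1,0,0,0,0],
])

```text
clock: 25.2
eef_pos: [500.3, 321.0, 192.4]
tool_rot: [3.123, 0.054, 1.852]
force: [-0.4, -0.3, -0.9]
width: 8.9
```

Run:
```python
from h import *
tz();pl();plan([507,333,150],1.816,-1,15,0.1)
p=shot("wrist","w15"); q=shot("top","top3")
for r in outline_of(p,"pad")[:1]:
    w=world(p,r["mask"]); w=w[abs(w[:,2]-6)<10]; x=cv2.minAreaRect(w[:,:2].astype(np.float32)); print(x,cv2.boxPoints(x).round())
```

```text
tz [ 0.033 -0.046 -0.998] tx [-0.277  0.959 -0.054] pos [500.3 321.  192.4] rpy [3.123 0.054 1.852] q [-0.99  0.65  0.55  1.73 -0.35  0.86 -0.02] t 25.2 w 8.9 F [-0.4 -0.3 -0.9]
plate tilt 0.05 z [-0.029 -0.041  0.999] x yaw -1.291 bottom [499.6 328.6 151.6]
clock 25.2 pos [500.3 321.  192.4] rpy [3.123 0.054 1.852] w 8.9 F [-0.4 -0.3 -0.9] q [-0.99  0.65  0.55  1.73 -0.35  0.86 -0.02] n 3
[[-1, 0.004, 0.003, 0.014, 0.012], [-1, 0.004, 0.003, 0.014, 0.012], [-1, 0.004, 0.003, 0.014, 0.012]]
((503.520751953125, 331.9637756347656), (120.99894714355469, 180.36083984375), 13.951406478881836) [[423. 405.]
 [467. 230.]
 [584. 259.]
 [540. 434.]]
```

View pics/w15.png

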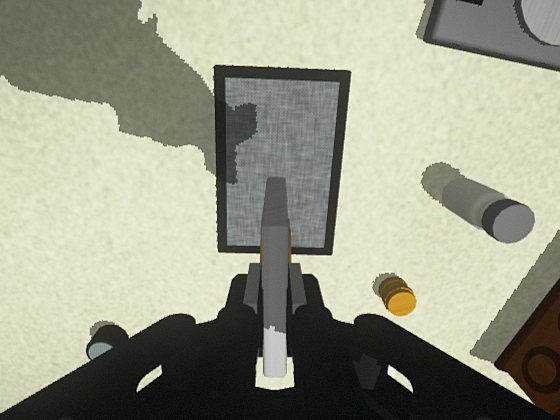

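View pics/top3.png

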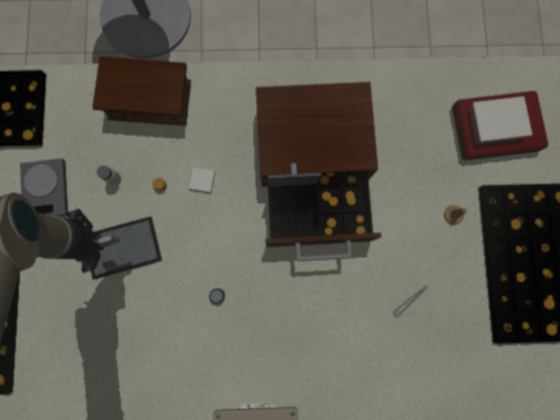

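send_rows([
  [-1,0.003,0.003,0.012,0.012],
  [-1,0.003,0.003,0.012,0.012],
  [-1,0.003,0.001,0.012,0.012],
  [-1,0,0,0,0],
  [-1,0,0,0,0],
  [-1,0,0,0,0],
  [-1,0,0,0,0],
])

```text
clock: 25.93
eef_pos: [509.7, 317.6, 152.1]
tool_rot: [3.123, 0.06, 1.802]
force: [0.1, 0.0, -0.0]
width: 8.8
```

Run:
```python
from h import *
tz();pl()
p=shot("scene","s3"); q=shot("wrist","w16"); t=shot("top")
for n,c in(("wrist",q),("scene",p)):
  for r in outline_of(c,"plate")[:1]:
    w=world(c,r["mask"]); print(n,r["score"],r["box"],np.percentile(w,[2,50,98],axis=0).round(1).tolist())
r=outline_of(q,"pad")
for k in outline_of(t,"flap")[:1]: w=world(t,k["mask"]); print("flap",k["score"],np.percentile(w,[2,50,98],axis=0).round(1).tolist())
s=read_state(); print(s["qd"].round(3),s["clock"])
cv2.imwrite("pics/s3c.png",cv2.resize(p["image"][180:320,160:460],None,fx=2.6,fy=2.6,interpolation=cv2.INTER_CUBIC))
```

```text
tz [ 0.032 -0.054 -0.998] tx [-0.229  0.972 -0.059] pos [509.7 317.6 152.1] rpy [3.123 0.06  1.802] q [-0.96  0.71  0.53  1.75 -0.39  0.79 -0.03] t 25.9333 w 8.8 F [ 0.1  0.  -0. ]
plate tilt 0.047 z [-0.033 -0.034  0.999] x yaw -1.341 bottom [509.4 324.9 111.3]
wrist 0.9 [261.6, 176.7, 292.7, 381.4] [[495.4, 288.4, 123.5], [503.8, 334.9, 176.9], [516.4, 355.3, 178.6]]
scene 0.55 [413.7, 205.4, 440.9, 221.1] [[449.3, 285.4, 1.7], [516.4, 304.2, 134.8], [523.0, 348.2, 174.9]]
flap 0.95 [[635.1, -157.7, 100.1], [638.4, -104.0, 174.1], [662.2, -48.6, 204.3]]
[-0.     0.002  0.001 -0.     0.001  0.001  0.   ] 26.2833
```

View pics/s3c.png

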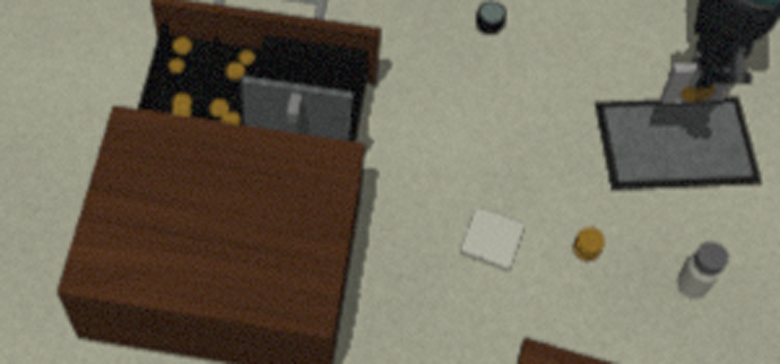

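View pics/w16.png

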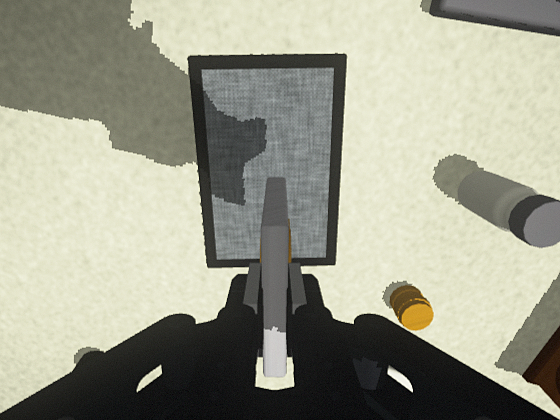

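Run:
```python
from cell import finish_job
print(finish_job())
```

```text
the job is handed in; nothing more can be done
None
```

The job is handed in at about 26 s of the 67 s allowed, with the plate held still over the viewing pad. `finish_job` reports no verdict, so the figures below are my own last checks.

**What I did:** I pulled the drawer to its stop, pinched the tab and turned the flap up, then lifted the plate out of its slot. I carried it to the pad and turned it parallel to the pad's long sides.

**Last checks:**

| Check | Measured | Required |
|---|---|---|
| Plate lower edge above the counter | about 111 mm | 60 to 180 mm |
| Plate from pad centre, seen from above | about 9 mm | within 40 mm |
| Plate length to the pad's long sides | within about 0.02 rad | within 0.2 rad |
| Plate tilt | about 0.05 rad | below 0.2 rad |
| Drawer out | about 148 mm | 120 mm or more |
| Finger opening on the plate | 8.8 mm (plate is 10 mm thick) | holding |
| Arm joint speeds | at most 0.002 rad/s | at rest |

- **Plate pose:** I worked it out from the tool pose, assuming no slip in the grip. The wrist picture agreed with it.
- **Bystanders:** they looked undisturbed in the final pictures. I judged this by eye and did not measure it.

**Disagreements and side effects:**
- **Flap angle:** the tool's path gave about 1.72 rad, but the later pictures look nearer upright, about 1.57 rad. Both are above the 1.35 rad needed.
- **Hand tilt:** the hand tilted while pulling the drawer, with one wrist joint at its limit, and again later. Twice I pushed the closed fingers against the cabinet's front edge to straighten it. The wrist force read about 25 N while pushing, and the highest at any move's end was about 54 N (limit 120 N), at the drawer stop.

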